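# Pack the fluid samples for the lab

## Robot

A 7-joint arm with a two-finger parallel gripper is mounted at the origin on the work surface. World frame = base frame: x ahead of the robot, y to its left, z up, the work surface at z = 0. Lengths are in m, angles in rad, forces in N, time in s.
With the tool pointing down it reaches from about 0.425 to 0.8 m from the base axis. Payload 8.3 kg.
Tool frame: the origin (TCP) lies on the mounting face of the last link; the fingertips stand 173 mm ahead of it and the grasp point (between the pads) lies 155 mm ahead of it (bot.tips_ahead is the distance from the TCP to the fingertips, in m); z points along the fingers, y is the direction in which the jaws open and shut (so a half turn about z gives the same grasp; the last joint's range is limited). The gripper opens to 85 mm and grips with 20 to 120 N. Pads are 22 mm wide; open, the fingers measure 114 mm over their backs; the gripper's body (76 mm by 85 mm) begins 54 mm behind the grasp point. The pads swing forward as they close: fully open they stand 13 mm farther back than shut.
Start: joints at [1.21, 0.383, 0.016, 1.37, -0.006, 1.388, -0.046], TCP at [0.183, -0.597, 0.405] pointing down, gripper open.
Joint ranges: [-2.95, 2.95], [-0.25, 2.06], [-1.52, 1.56], [0.18, 2.33], [-1.44, 4.58], [0.02, 2.06], [-3.01, 3.01]. Speed limits (rad/s): [2.39, 2.39, 3.01, 3.01, 3.14, 3.14, 3.14].

## Interface

Orientations are given as a unit quaternion [x, y, z, w].
In Python, from plant import bot, cams gives the robot as it stands. The module is installed in compiled form; this text tells all that it offers.
- The arm moves only by the tool servo_tool, never from a script. Its argument "plan" is a list of rows, each a list of 7 numbers: the shift along the world's x, y, z in mm, then the turn, a rotation vector about the world's x, y, z in rad, then the opening, from -1 (shut) to 1 (fully open). A call has 1 to 8 rows; each row shifts and turns the commanded pose from where the row before left it; what a row does not reach is not made up. A row lasts 1/12 s, in which the tool goes at most 41.7 mm and 7.16 degrees, less where a joint would pass 70% of its speed; a pose out of reach is approached as far as the arm can. A call is refused whole if a number of a shift passes 41.7 or a number of a turn 0.125, either way. A call with a gripper value outside its range is refused whole. The fingers move at their own pace and stop on an object; the grip force is fixed at half the most. Time passes only in rows, so rows that do not move let the fingers close. It gives the time, the measured TCP pose, the force and the opening at its end, in the units of the state.
- bot.get_state(): the state, without advancing time (a new reading comes with each control period).
- cams.grab_frame(name): name is "side" or "top"; returns the picture (420x560x3 uint8, red, green, blue); there is no depth.
- cams.get_calibration(name): a dict with "camera_matrix" (3x3 intrinsics, pixels), "k1" (the pictures are not rectified: a ray, as slopes to the right and down, at radius r is drawn at 1 + k1 r^2 times it, then the intrinsics apply), "R" (3x3) and "t" (3): a world point X has camera coordinates R X + t. Camera axes: x right, y down, z forward; pixel columns grow to the right and rows downward; lengths in m; the calibration is good to about 2 mm. A picture is of the moment at which its call begins. get_calibration takes no time and is no camera call.
- bot.sign_off(): hands the job in, once; it reports no verdict.
The state is a dict: "time_s": time; "joint_pos": joint angles; "joint_vel": joint speeds; "joint_efforts": joint torques, N m; "position": TCP position; "ee_rot": TCP orientation; "wrist_force": force on the tool from outside, world axes, zero at the start; "ft_torque": the same for the moment, N m; "gripper_width": opening from 0.0 (shut) to 1.0 (fully open).
Only numpy, scipy, OpenCV 4.12 (cv2) and the standard library are available. Lean on these libraries where they do the work, as an engineer would, in place of code of your own. Each camera call takes 0.05 s, during which the arm holds its last target.

## Task

Pack the sample jars on the desk into the transport case for the lab, one after another in pocket order: the pockets are numbered by one to five dots and sized for the jars, the widest (56 mm) for pocket 1, then 50, 44, 38 and 32 mm for pockets 2 to 5; some sizes may be missing today, and their pockets stay empty. When every jar stands upright in its own pocket, shut the clear lid and turn its three hand screws clockwise fully home, the centre one first and then the two outer ones, so that the seal beds evenly. Leave the other things on the desk where they are.

Things in the scene. Friction and masses are not known exactly. Their poses are not given: they have to be found in the camera images.
- case: fixed transport case: open tub, clear walls 4 mm, 304 mm long (its y), 128 mm wide (x), 70 mm high; light grey insert inside, top 22 mm up, with a row of five round pockets along y at x = 0 (clear space 60 mm to the wall either side). Three lugs stand 34 mm out of the front (-x) wall. Origin: centre of the underside; x to the hinge side, y along the row towards pocket 1, z up
- pocket1 (a point): centre of the floor of pocket 1, 8 mm above the desk; pocket bore 61 mm, 14 mm deep, dark floor, marked by 1 black dot on the insert in front of it
- pocket2 (a point): centre of the floor of pocket 2, 8 mm above the desk; pocket bore 55 mm, 14 mm deep, dark floor, marked by 2 black dots on the insert in front of it
- pocket3 (a point): centre of the floor of pocket 3, 8 mm above the desk; pocket bore 49 mm, 14 mm deep, dark floor, marked by 3 black dots on the insert in front of it
- pocket4 (a point): centre of the floor of pocket 4, 8 mm above the desk; pocket bore 43 mm, 14 mm deep, dark floor, marked by 4 black dots on the insert in front of it
- pocket5 (a point): centre of the floor of pocket 5, 8 mm above the desk; pocket bore 37 mm, 14 mm deep, dark floor, marked by 5 black dots on the insert in front of it
- jar1: widest sample jar, for pocket 1: plain upright cylinder 56 mm in diameter, 56 mm tall with its black ribbed screw cap, pale body; origin at the centre of the underside, z up its axis. Jar may be absent
- jar2: second widest sample jar, for pocket 2: plain upright cylinder 50 mm in diameter, 52 mm tall with its black ribbed screw cap, pale body; origin at the centre of the underside, z up its axis. Jar may be absent
- jar3: middle sample jar, for pocket 3: plain upright cylinder 44 mm in diameter, 48 mm tall with its black ribbed screw cap, pale body; origin at the centre of the underside, z up its axis. Jar may be absent
- jar4: second narrowest sample jar, for pocket 4: plain upright cylinder 38 mm in diameter, 44 mm tall with its black ribbed screw cap, pale body; origin at the centre of the underside, z up its axis. Jar may be absent
- jar5: narrowest sample jar, for pocket 5: plain upright cylinder 32 mm in diameter, 40 mm tall with its black ribbed screw cap, pale body; origin at the centre of the underside, z up its axis. Jar may be absent
- lid (a joint): angle of the clear lid, 0 = shut, grows as it swings up and away from the robot, stop 2.0; begins at 1.7 to 1.9. Friction hinge 0.32 N m: stays where left, 3 to 6 N at its edge moves it. Hinge line along the case's y at case x = 64, z = 70.5 mm. Plate 8 mm thick (underside at 70.5 when shut), 304 mm long, free edge 128 mm from the hinge; screw tabs stand 35 mm farther out
- screw_mid (a joint): turn of the centre captive hand screw on the lid: 0 to 1.571 rad (end stop, home), growing clockwise seen from above the shut lid; begins at 0.1 to 0.4; friction torque 0.06 N m
- screw_mid_grip (a point): grip point of that screw (centre), on its axis: a grey bar 38 mm long, 14 mm thick and 28 mm high on a disc 36 mm across and 6 mm high; this point is 8 mm below the bar's top, 26 mm above the lid's upper face. Its x lies along the bar (along case x at joint 0), z along the axis, up when shut. On a tab 40 mm wide, 145 mm from the hinge line, case y = 0 mm
- screw_left (a joint): turn of the pocket-1 end captive hand screw on the lid: 0 to 1.571 rad (end stop, home), growing clockwise seen from above the shut lid; begins at 0.1 to 0.4; friction torque 0.06 N m
- screw_left_grip (a point): grip point of that screw (pocket-1 end), on its axis: a grey bar 38 mm long, 14 mm thick and 28 mm high on a disc 36 mm across and 6 mm high; this point is 8 mm below the bar's top, 26 mm above the lid's upper face. Its x lies along the bar (along case x at joint 0), z along the axis, up when shut. On a tab 40 mm wide, 145 mm from the hinge line, case y = 125 mm
- screw_right (a joint): turn of the pocket-5 end captive hand screw on the lid: 0 to 1.571 rad (end stop, home), growing clockwise seen from above the shut lid; begins at 0.1 to 0.4; friction torque 0.06 N m
- screw_right_grip (a point): grip point of that screw (pocket-5 end), on its axis: a grey bar 38 mm long, 14 mm thick and 28 mm high on a disc 36 mm across and 6 mm high; this point is 8 mm below the bar's top, 26 mm above the lid's upper face. Its x lies along the bar (along case x at joint 0), z along the axis, up when shut. On a tab 40 mm wide, 145 mm from the hinge line, case y = -125 mm
- tape_measure: yellow tape measure standing on edge, 64 by 34 by 58 mm; to be left where it is. Origin: centre of its underside
- note_pad: block of sticky notes 75 by 75 by 18 mm; to be left where it is. Origin: centre of its underside
- key_fob: black car key fob 68 by 36 by 13 mm with its key ring; to be left where it is. Origin: centre of its underside
- parcel_tape: roll of brown parcel tape lying flat, 80 mm across, 48 mm high; to be left where it is. Origin: centre of its underside
- mug: white mug, 82 mm across, 95 mm high, its handle reaching 75 mm from the axis; to be left where it is. Origin: centre of its underside
- pen_cup: black pen cup, 80 mm across, 100 mm high, with pens; to be left where it is. Origin: centre of its underside
There are look-alikes about, which are no part of the job. Leave any brown or purple look-alike of the jar5 alone.

How it is judged:
On the way, in this order (a step that is already met when the one before it is completed fails the run):
1. jar 1 stands in pocket 1 (horizontal distance between jar1 and pocket1 below 0.006 m and z of jar1 in the frame of pocket1 between -0.004 and 0.005 m and angle between jar1's own z axis and vertical below 0.1 rad), for 0.2 s.
2. jar 2 stands in pocket 2 (horizontal distance between jar2 and pocket2 below 0.006 m and z of jar2 in the frame of pocket2 between -0.004 and 0.005 m and angle between jar2's own z axis and vertical below 0.1 rad), for 0.2 s.
3. jar 3 stands in pocket 3 (horizontal distance between jar3 and pocket3 below 0.006 m and z of jar3 in the frame of pocket3 between -0.004 and 0.005 m and angle between jar3's own z axis and vertical below 0.1 rad), for 0.2 s.
4. jar 4 stands in pocket 4 (horizontal distance between jar4 and pocket4 below 0.006 m and z of jar4 in the frame of pocket4 between -0.004 and 0.005 m and angle between jar4's own z axis and vertical below 0.1 rad), for 0.2 s.
5. jar 5 stands in pocket 5 (horizontal distance between jar5 and pocket5 below 0.006 m and z of jar5 in the frame of pocket5 between -0.004 and 0.005 m and angle between jar5's own z axis and vertical below 0.1 rad), for 0.2 s.
6. the lid is shut (value of joint lid below 0.035 rad), for 0.2 s.
7. the centre screw is home (value of joint screw_mid above 1.49 rad), for 0.1 s.
8. both outer screws are home (value of joint each of screw_left, screw_right above 1.49 rad), for 0.1 s.
At the end, for the whole second after the job is handed in: Every jar present stands in its own pocket (within 6 mm of its centre, on its floor within 5 mm, tilted less than 0.1 rad), the lid is shut (below 0.035 rad) and all three screws are turned home (above 1.49 rad of 1.571) (all of step 1 and all of step 2 and all of step 3 and all of step 4 and all of step 5 and all of step 8 and value of joint lid below 0.035 rad and value of joint screw_mid above 1.49 rad); the robot touches nothing.
It fails at once if an outer screw is turned home before the centre one (value of joint any of screw_left, screw_right above 1 rad and value of joint screw_mid below 1.4 rad).
It fails at once if another thing on the desk is shoved over 5 cm from its place or knocked over (distance of any of tape_measure, note_pad, key_fob, parcel_tape, mug, pen_cup from where it was at the start of the episode above 0.05 m or angle between any of tape_measure, note_pad, key_fob, parcel_tape, mug, pen_cup's own z axis and vertical above 0.6 rad).
Of jar1, jar2, jar3, jar4, jar5 only 3 to 5 are there at a start; the rules pass over those that are not, and their reading is None.
At some moment in a run one of jar1, jar2, jar3, jar4, jar5 may be knocked a few centimetres aside while the robot is not near it.
It also fails if it takes over 210 s, if anything falls off the work surface, if the arm or the gripper's body presses on something with over 40 N, if the wrist force passes 120 N, or if a joint passes its speed limit or range.

## Working session

There is one attempt and no reset: what is moved stays moved. The work goes in short steps, Python scripts to look and compute and a tool call to move; the robot and the scene stay as the last step left them, time stands still between calls to the robot, and variables do not carry over. Pictures are saved under pics/ and viewed, and the job is handed in when it is done.

Besides the shell and the picture viewer there is one more tool, called after "Call:" as name(argument=value, ...), one argument or row to a line, values as JSON. servo_tool: Moves the arm, as the interface text tells. Its arguments: {"type":"object","properties":{"plan":{"type":"array","items":{"type":"array","items":{"type":"number"}}}},"required":["plan"]}

```bash
mkdir -p pics; ls; python3 - <<'E'
from plant import bot,cams
import cv2
print(bot.get_state())
for n in("side","top"):
    print(n,cams.get_calibration(n)); cv2.imwrite(f"pics/{n}0.png",cams.grab_frame(n)[:,:,::-1])
E
```

```text
pics
{'time_s': 0.0, 'joint_pos': array([ 1.21012443,  0.38424234,  0.01639705,  1.37117573, -0.00625582,
        1.38816481, -0.04649965]), 'joint_vel': array([ 1.50512798e-03,  3.77555576e-04,  8.08986088e-05, -2.11101825e-04,
       -2.96605577e-04,  9.64537864e-04, -4.77140330e-04]), 'joint_efforts': array([ 1.79279359e-04, -6.27588773e+01,  8.44437405e-01, -3.71816468e+01,
        1.65591569e-02,  1.42398730e-02, -6.32367255e-05]), 'position': array([ 0.18334249, -0.59733365,  0.40366634]), 'ee_rot': array([ 9.88932726e-01,  1.48361460e-01, -1.86748499e-04, -9.51850114e-04]), 'wrist_force': array([0.33163711, 0.28312317, 0.6040874 ]), 'ft_torque': array([ 0.02083631, -0.01688039,  0.01860121]), 'gripper_width': 1.0002917620438376}
side {'camera_matrix': array([[461.19917094,   0.        , 282.13287039],
       [  0.        , 461.19917094, 208.15850317],
       [  0.        ,   0.        ,   1.        ]]), 'k1': -0.07679918103319065, 'R': array([[ 0.99481231, -0.10115597,  0.01076728],
       [-0.06929139, -0.75130135, -0.65631165],
       [ 0.07447932,  0.65216083, -0.75441307]]), 't': array([-0.6142517 ,  0.08834023,  1.08222094])}
top {'camera_matrix': array([[428.37650954,   0.        , 274.62367407],
       [  0.        , 428.37650954, 209.68056712],
       [  0.        ,   0.        ,   1.        ]]), 'k1': -0.03871452742673338, 'R': array([[-0.02471332, -0.99969332,  0.00158895],
       [-0.97953006,  0.02389718, -0.19987441],
       [ 0.19977514, -0.00649598, -0.97982024]]), 't': array([0.00935368, 0.6064838 , 1.07266299])}
```

View pics/side0.png

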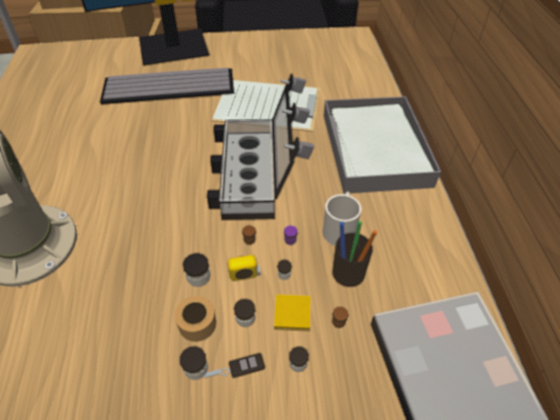

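View pics/top0.png

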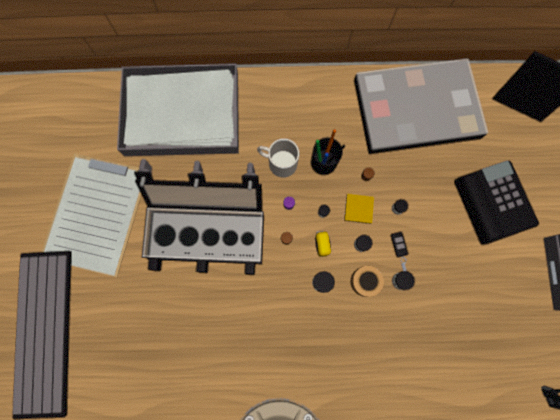

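```bash
cat > h.py <<'E'
import numpy as np,cv2
from plant import bot,cams
C={n:cams.get_calibration(n) for n in("side","top")}
def ray(n,u,v):
    c=C[n];K=c["camera_matrix"]
    d=np.array([(u-K[0,2])/K[0,0],(v-K[1,2])/K[1,1]]);s=d.copy()
    for _ in range(20): s=d/(1+c["k1"]*(s@s))
    R=c["R"];return -R.T@c["t"],R.T@np.array([s[0],s[1],1])
def onz(n,u,v,z):
    o,d=ray(n,u,v);return o+d*(z-o[2])/d[2]
def onplane(n,u,v,p,nn):
    o,d=ray(n,u,v);return o+d*(np.dot(p-o,nn)/np.dot(d,nn))
def proj(n,X):
    c=C[n];K=c["camera_matrix"];X=np.atleast_2d(X)
    P=X@c["R"].T+c["t"];s=P[:,:2]/P[:,2:];r2=(s**2).sum(1,keepdims=True)
    s=s*(1+c["k1"]*r2);return np.c_[s[:,0]*K[0,0]+K[0,2],s[:,1]*K[1,1]+K[1,2]]
def tri(a,b):
    A=[];B=[]
    for o,d in(ray("side",*a),ray("top",*b)):
        d=d/np.linalg.norm(d);M=np.eye(3)-np.outer(d,d);A.append(M);B.append(M@o)
    p=np.linalg.lstsq(np.vstack(A),np.hstack(B),rcond=None)[0]
    return p,[np.linalg.norm(M@p-b) for M,b in zip(A,B)]
def grab(n,f=None):
    im=cams.grab_frame(n)[:,:,::-1].copy()
    if f: cv2.imwrite(f"pics/{f}.png",im)
    return im
def crop(im,x0,y0,x1,y1,k,f):
    cv2.imwrite(f"pics/{f}.png",cv2.resize(im[y0:y1,x0:x1],None,fx=k,fy=k,interpolation=cv2.INTER_CUBIC))
E
python3 - <<'E'
from h import *
s=cv2.imread("pics/side0.png");t=cv2.imread("pics/top0.png")
crop(t,270,180,430,300,5,"t0a");crop(t,130,150,280,275,5,"t0b");crop(s,170,220,360,385,4,"s0a");crop(s,200,70,330,225,3.8,"s0b")
E
```

```text
(no output)
```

View pics/t0a.png

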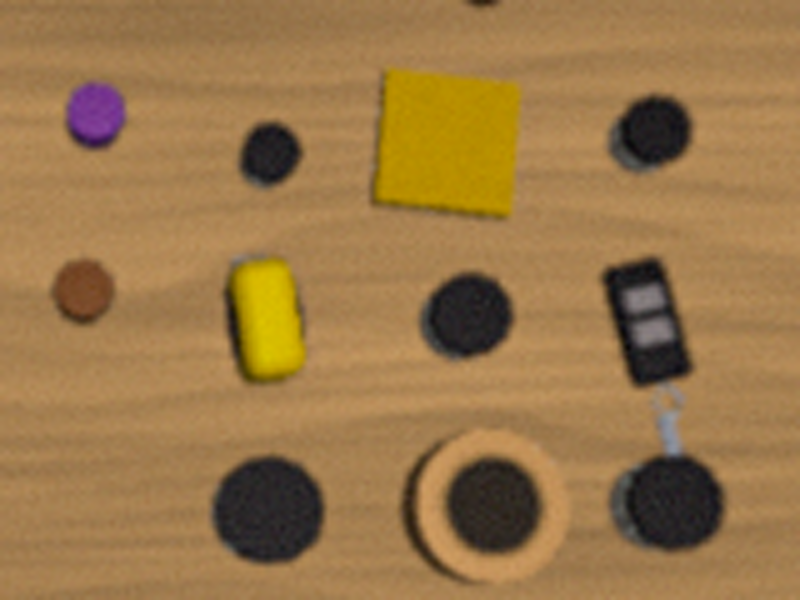

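View pics/t0b.png

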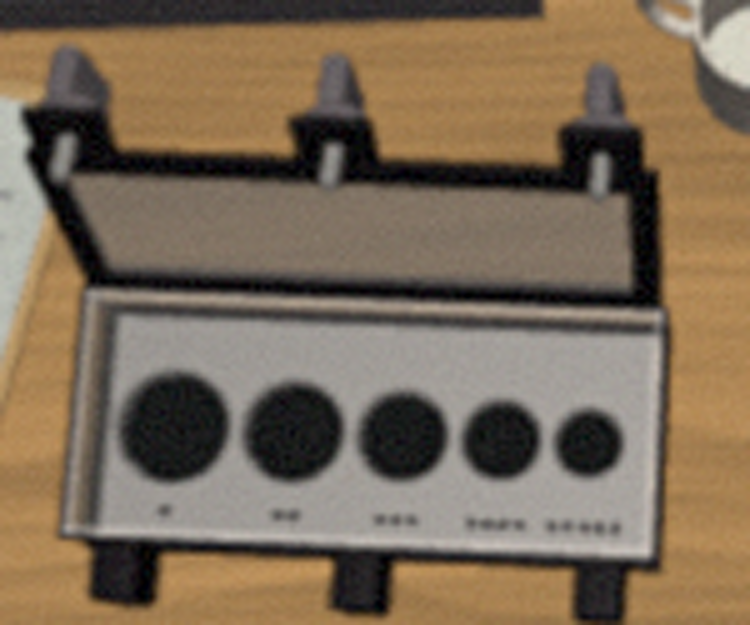

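View pics/s0a.png

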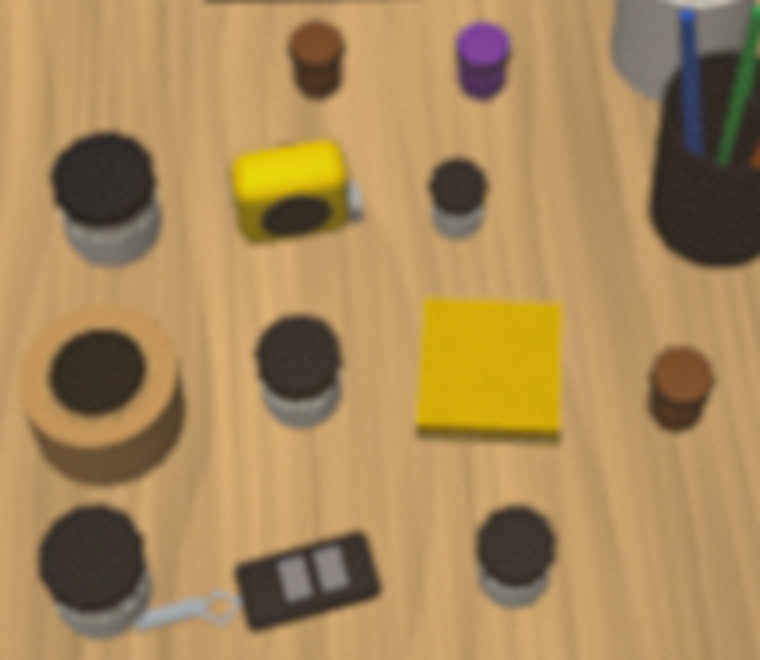

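View pics/s0b.png

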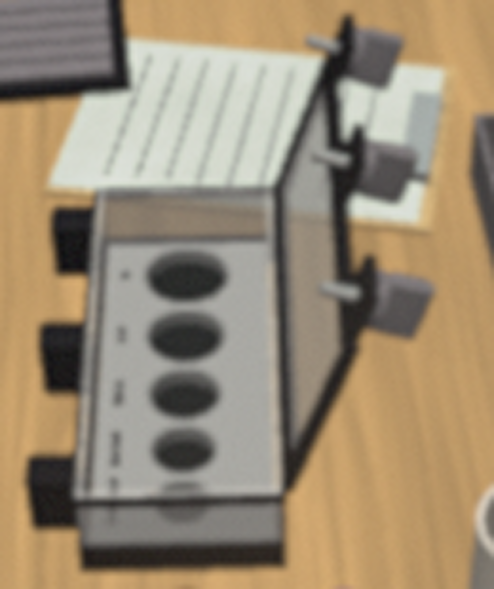

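```bash
cat > m.py <<'E'
from h import *
def blobs(im,x0,y0,x1,y1,th=75,amin=60):
    g=cv2.GaussianBlur(im.max(axis=2),(0,0),0.7)
    k=4
    G=cv2.resize(g[y0:y1,x0:x1],None,fx=k,fy=k,interpolation=cv2.INTER_CUBIC)
    cs,_=cv2.findContours((G<th).astype(np.uint8),cv2.RETR_EXTERNAL,cv2.CHAIN_APPROX_NONE)
    out=[]
    for c in cs:
        if cv2.contourArea(c)<amin*k*k: continue
        p=(c[:,0,:]+0.5)/k-0.5+[x0,y0]
        out.append((p.mean(0),cv2.contourArea(c)/k/k,p))
    return out
E
python3 - <<'E'
from m import *
print(bot.tips_ahead, [(-C[n]["R"].T@C[n]["t"]).round(3) for n in C])
t=cv2.imread("pics/top0.png");s=cv2.imread("pics/side0.png")
for nm,im,box in(("top",t,(150,215,258,255)),("top",t,(300,190,425,300)),("side",s,(170,240,320,385))):
    print(nm)
    for c,a,p in blobs(im,*box):
        (cx,cy),(d1,d2),an=cv2.fitEllipse(p.astype(np.float32))
        print(c.round(1),round(a),"ell",round(cx,1),round(cy,1),round(d1,1),round(d2,1),"z.022",onz(nm,cx,cy,.022).round(4)[:2],"z.05",onz(nm,cx,cy,.05).round(4)[:2])
E
```

```text
0.1734 [array([ 0.537, -0.702,  0.881]), array([0.38 , 0.002, 1.172])]
top
[247.3 238.3] 117 ell 247.3 238.3 12.0 12.4 z.022 [0.5374 0.07  ] z.05 [0.5336 0.0684]
[229.9 237.7] 163 ell 229.8 237.7 14.2 14.7 z.022 [0.5402 0.1172] z.05 [0.5363 0.1144]
[210.2 236.9] 214 ell 210.2 236.9 16.2 16.8 z.022 [0.5436 0.1705] z.05 [0.5396 0.1664]
[188.4 236. ] 272 ell 188.4 236.0 18.1 19.1 z.022 [0.5474 0.2297] z.05 [0.5433 0.2242]
[164.4 235.1] 337 ell 164.5 235.1 20.1 21.4 z.022 [0.5515 0.2948] z.05 [0.5473 0.2877]
top
[368.2 280.6] 234 ell 368.2 280.6 16.9 17.6 z.022 [ 0.4159 -0.2498] z.05 [ 0.415  -0.2437]
[323.2 281.7] 329 ell 323.2 281.6 20.0 20.9 z.022 [ 0.4166 -0.1299] z.05 [ 0.4157 -0.1267]
[403.7 280.2] 285 ell 403.8 280.1 18.1 20.1 z.022 [ 0.4146 -0.3451] z.05 [ 0.4137 -0.3366]
[363.  242.9] 200 ell 363.0 242.8 15.1 16.9 z.022 [ 0.5174 -0.2425] z.05 [ 0.5141 -0.2366]
[398.5 243. ] 222 ell 399.0 244.8 12.7 26.9 z.022 [ 0.5094 -0.3399] z.05 [ 0.5062 -0.3316]
[323.4 210.5] 94 ell 323.5 210.4 10.3 11.7 z.022 [ 0.6092 -0.1397] z.05 [ 0.6036 -0.1362]
[400.  206.1] 145 ell 400.0 206.0 12.5 14.8 z.022 [ 0.6164 -0.3515] z.05 [ 0.6107 -0.3429]
side
[247.1 366.2] 257 ell 246.1 364.7 16.7 35.6 z.022 [ 0.5124 -0.3487] z.05 [ 0.5132 -0.3602]
[298.4 356.5] 243 ell 298.5 356.5 17.0 18.2 z.022 [ 0.6144 -0.3418] z.05 [ 0.6118 -0.3536]
[192.7 359.6] 480 ell 192.6 359.6 24.4 25.1 z.022 [ 0.4098 -0.3291] z.05 [ 0.4139 -0.3413]
[194.  312.6] 324 ell 193.9 312.7 18.7 22.1 z.022 [ 0.4106 -0.2274] z.05 [ 0.4147 -0.2428]
[244.3 309.4] 285 ell 244.2 309.4 18.7 19.4 z.022 [ 0.5147 -0.2291] z.05 [ 0.5154 -0.2445]
[243.6 273.7] 102 ell 243.6 273.6 7.9 16.5 z.022 [ 0.5176 -0.141 ] z.05 [ 0.5182 -0.1593]
[284.  266.8] 112 ell 284.0 266.7 11.6 12.3 z.022 [ 0.6081 -0.1311] z.05 [ 0.6058 -0.1497]
[195.6 265. ] 423 ell 195.5 265.0 22.4 24.1 z.022 [ 0.4118 -0.1085] z.05 [ 0.4158 -0.1278]
```

```bash
python3 - <<'E'
from m import *
t=cv2.imread("pics/top0.png");s=cv2.imread("pics/side0.png")
th=np.linspace(0,6.283,60)
for (x,y),D in(((.5374,.07),37),((.5402,.1172),43),((.5436,.1705),49),((.5474,.2297),55),((.5515,.2948),61)):
    X=np.c_[x+D/2e3*np.cos(th),y+D/2e3*np.sin(th),0*th+.022]
    q=proj("top",X).astype(np.float32);print(D,[np.round(v,1) for v in cv2.fitEllipse(q)[:2]])
    for im,n in((t,"top"),(s,"side")):
        for u,v in proj(n,X): im[int(round(v)),int(round(u))]=(0,0,255)
# case outline
p3=np.array([.5436,.1705]);psi=-.0626;ex=np.array([np.cos(psi),np.sin(psi)]);ey=np.array([-np.sin(psi),np.cos(psi)])
for n,D in((1,61),(2,55),(3,49),(4,43),(5,37)): pass
P=np.array([[.5374,.07],[.5402,.1172],[.5436,.1705],[.5474,.2297],[.5515,.2948]])
print("case-y offsets rel p3",((P-p3)@ey*1e3).round(1),((P-p3)@ex*1e3).round(1))
crop(t,130,150,280,275,5,"t0c");crop(s,200,70,330,225,3.8,"s0c")
E
```

```text
37 [array([247.3, 238.3]), array([13.5, 13.7])]
43 [array([229.9, 237.7]), array([15.7, 16. ])]
49 [array([210.2, 236.9]), array([17.8, 18.3])]
55 [array([188.4, 236.1]), array([19.8, 20.6])]
61 [array([164.5, 235.1]), array([21.8, 22.9])]
case-y offsets rel p3 [-100.7  -53.4    0.    59.3  124.6] [ 0.1 -0.1  0.   0.1  0.1]
```

View pics/t0c.png

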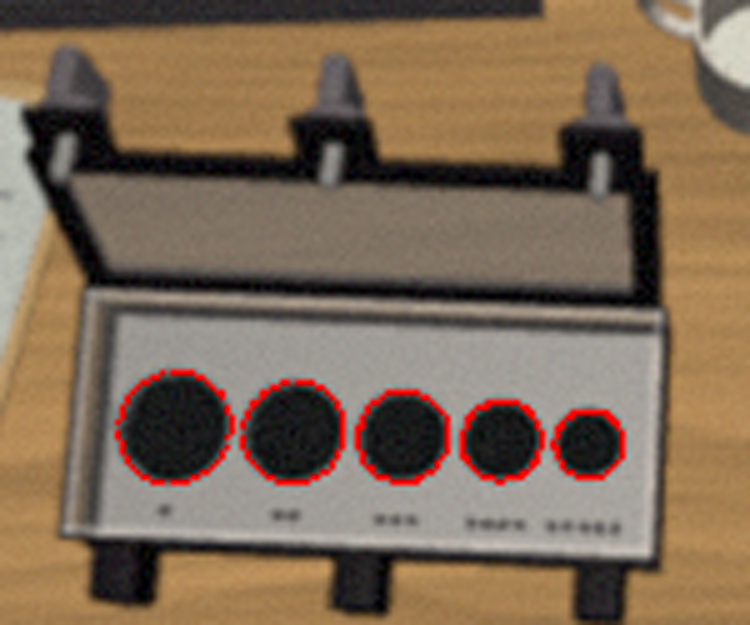

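View pics/s0c.png

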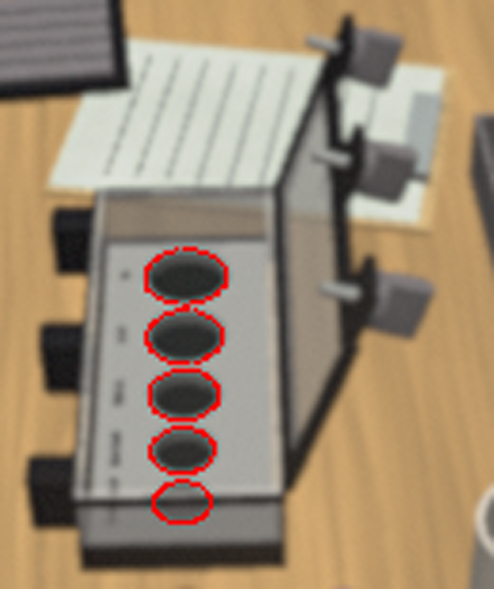

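Call:
servo_tool(
  plan=[
    [16.6,33.6,0,0,0,0.0864,0.7],
    [16.6,33.6,0,0,0,0.0864,0.7],
    [16.6,33.6,0,0,0,0.0864,0.7],
    [16.6,33.6,0,0,0,0.0864,0.7],
    [16.6,33.6,0,0,0,0.0864,0.7],
    [16.6,33.6,0,0,0,0.0864,0.7],
    [16.6,33.6,0,0,0,0.0864,0.7],
  ],
)

```text
time_s: 0.68
position: [0.3, -0.3604, 0.4044]
ee_rot: [0.899, 0.438, -0.0, -0.0]
wrist_force: [1.6, -0.3, 0.8]
gripper_width: 0.854
```

Call:
servo_tool(
  plan=[
    [16.6,33.6,0,0,0,0.0864,0.7],
    [16.6,33.6,0,0,0,0.0864,0.7],
    [16.6,33.6,0,0,0,0.0864,0.7],
    [16.6,33.6,0,0,0,0.0864,0.7],
    [16.6,33.6,0,0,0,0.0864,0.7],
    [16.6,33.6,0,0,0,0.0864,0.7],
    [16.6,33.6,0,0,0,0.0864,0.7],
    [0,0,0,0,0,0,0.7],
  ],
)

```text
time_s: 1.35
position: [0.4181, -0.1198, 0.4049]
ee_rot: [0.724, 0.69, 0.001, -0.0]
wrist_force: [0.1, 0.2, 0.3]
gripper_width: 0.848
```

```bash
cat > st.py <<'E'
import sys
from plant import bot
import numpy as np
from scipy.spatial.transform import Rotation as Ro
s=bot.get_state();M=Ro.from_quat(s["ee_rot"]).as_matrix()
ya=np.arctan2(M[1,1],M[0,1])
print("t",round(s["time_s"],2),"pos",(s["position"]*1e3).round(1),"jaw",round(ya,4),"tilt xy",M[:2,2].round(4),"F",s["wrist_force"].round(1),"T",s["ft_torque"].round(2),"w",round(s["gripper_width"],3),"q",s["joint_pos"].round(2))
if len(sys.argv)>3:
    a=[float(v) for v in sys.argv[1:]]
    print("delta",(np.array(a[:3])-s["position"]*1e3).round(1), "yaw",[(round((a[3]-ya+np.pi)%(2*np.pi)-np.pi,4)) if len(a)>3 else None])
E
python3 st.py 415.7 -127.2 200 -0.0626
```

```text
t 1.35 pos [ 418.1 -119.8  404.9] jaw -0.0478 tilt xy [0.0014 0.0018] F [0.1 0.2 0.3] T [0.02 0.04 0.05] w 0.848 q [ 0.72 -0.01 -0.51  1.83 -0.01  1.31  0.17]
delta [  -2.4   -7.4 -204.9] yaw [np.float64(-0.0148)]
```

Call:
servo_tool(
  plan=[
    [-2.4,-7.4,-20,0,0,-0.015,0.7],
    [0,0,-35,0,0,0,0.7],
    [0,0,-35,0,0,0,0.7],
    [0,0,-30,0,0,0,0.7],
    [0,0,-15,0,0,0,0.7],
    [0,0,0,0,0,0,0.7],
  ],
)

```text
time_s: 1.85
position: [0.4116, -0.1343, 0.2661]
ee_rot: [0.734, 0.679, -0.001, -0.003]
wrist_force: [-1.1, 0.5, -0.0]
gripper_width: 0.849
```

```bash
python3 st.py 415.7 -127.2 200 -0.0626; python3 - <<'E'
from h import *
t=grab("top");s=grab("side");crop(t,290,200,430,320,5,"t1");crop(s,130,200,290,360,3.7,"s1")
E
```

```text
t 1.85 pos [ 411.6 -134.3  266.1] jaw -0.0787 tilt xy [-0.0066  0.0029] F [-1.1  0.5 -0. ] T [-0.03  0.03 -0.01] w 0.849 q [ 0.71  0.13 -0.5   2.03  0.07  1.    0.1 ]
delta [  4.1   7.1 -66.1] yaw [np.float64(0.0161)]
```

View pics/s1.png

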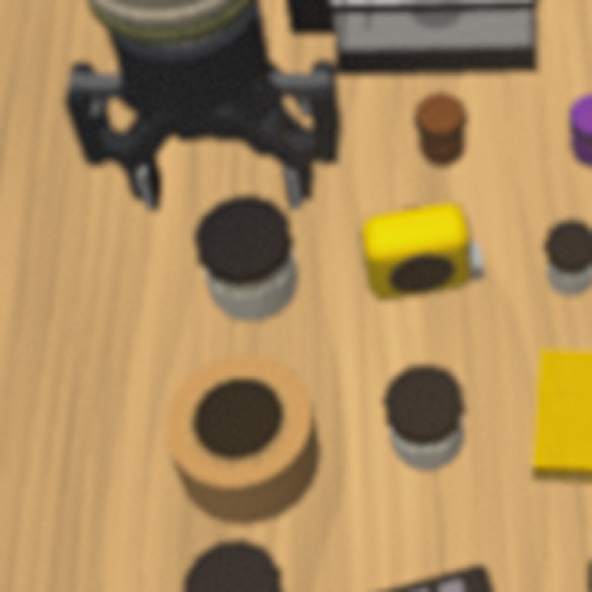

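View pics/t1.png

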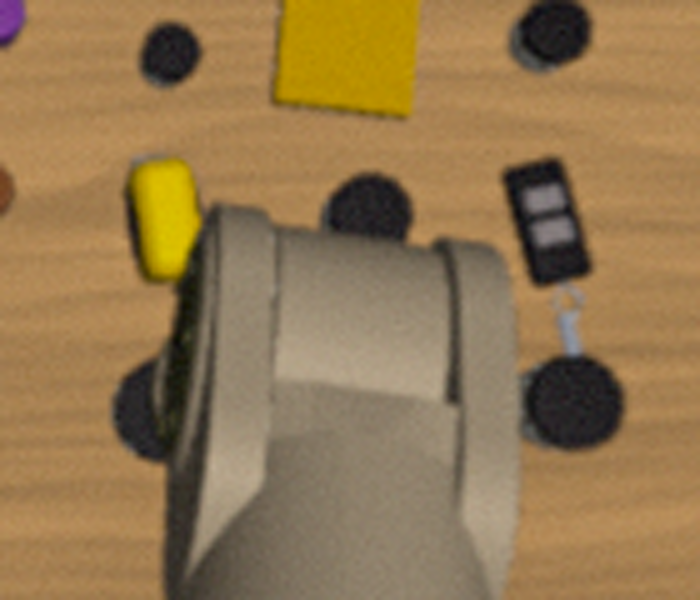

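Call:
servo_tool(
  plan=[
    [3,7.2,-6,0,0,0.015,0.7],
    [0,0,0,0,0,0,0.7],
    [0,0,0,0,0,0,0.7],
    [0,0,0,0,0,0,0.7],
  ],
)

```text
time_s: 2.28
position: [0.4168, -0.1271, 0.2644]
ee_rot: [0.729, 0.685, 0.0, 0.001]
wrist_force: [-0.3, -0.2, -0.1]
gripper_width: 0.851
```

```bash
python3 st.py 415.7 -127.2 200 -0.0626
```

```text
t 2.28 pos [ 416.8 -127.1  264.4] jaw -0.0629 tilt xy [ 0.0012 -0.0005] F [-0.3 -0.2 -0.1] T [-0.03  0.03 -0.02] w 0.851 q [ 0.7   0.14 -0.51  2.03  0.08  0.99  0.09]
delta [ -1.1  -0.1 -64.4] yaw [np.float64(0.0003)]
```

Call:
servo_tool(
  plan=[
    [-0.5,0,-22,0,0,0,0.7],
    [0,0,-22,0,0,0,0.7],
    [0,0,-14,0,0,0,0.7],
    [0,0,-6,0,0,0,0.7],
    [0,0,0,0,0,0,0.7],
    [0,0,0,0,0,0,0.0],
    [0,0,0,0,0,0,-0.3],
  ],
)

```text
time_s: 2.87
position: [0.4165, -0.1274, 0.201]
ee_rot: [0.729, 0.684, 0.0, 0.001]
wrist_force: [0.3, 0.0, -2.2]
gripper_width: 0.637
```

```bash
python3 st.py 415.7 -127.2 200 -0.0626; python3 - <<'E'
from h import *
s=grab("side");crop(s,130,200,290,360,3.7,"s2")
E
```

```text
t 2.87 pos [ 416.5 -127.4  201. ] jaw -0.0635 tilt xy [ 0.0014 -0.0007] F [ 0.3  0.  -2.2] T [0.02 0.01 0.02] w 0.637 q [ 0.68  0.24 -0.5   2.08  0.15  0.85  0.03]
delta [-0.8  0.2 -1. ] yaw [np.float64(0.0009)]
```

View pics/s2.png

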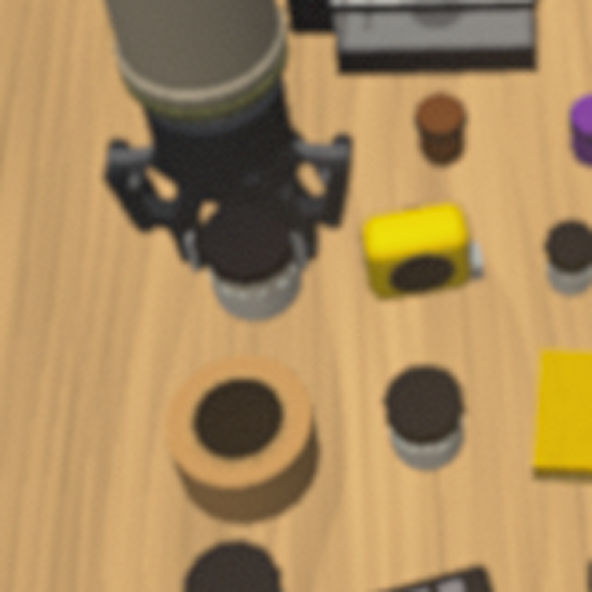

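Call:
servo_tool(
  plan=[
    [0,0,0,0,0,0,-0.5],
    [0,0,8,0,0,0,-0.5],
    [0,0,25,0,0,0,-0.5],
    [0,0,35,0,0,0,-0.5],
    [0,10,35,0,0,0,-0.5],
    [5,25,15,0,0,0,-0.5],
    [11.3,35,2,0,0,0,-0.5],
    [11.3,35,0,0,0,0,-0.5],
  ],
)

```text
time_s: 3.58
position: [0.4439, -0.0217, 0.3224]
ee_rot: [0.73, 0.683, 0.001, 0.002]
wrist_force: [1.1, 0.1, -1.6]
gripper_width: 0.633
```

Call:
servo_tool(
  plan=[
    [11.3,35,0,0,0,0,-0.5],
    [11.3,35,0,0,0,0,-0.5],
    [11.3,35,0,0,0,0,-0.5],
    [11.3,35,0,0,0,0,-0.5],
    [11.3,35,0,0,0,0,-0.5],
    [11.3,35,0,0,0,0,-0.5],
    [11.3,35,0,0,0,0,-0.5],
    [11.3,35,0,0,0,0,-0.5],
  ],
)

```text
time_s: 4.25
position: [0.5343, 0.2591, 0.3203]
ee_rot: [0.729, 0.684, 0.0, 0.0]
wrist_force: [0.2, -0.4, -1.0]
gripper_width: 0.638
```

Call:
servo_tool(
  plan=[
    [11.3,25,0,0,0,0,-0.5],
    [6,12,0,0,0,0,-0.5],
    [0,0,0,0,0,0,-0.5],
    [0,0,0,0,0,0,-0.5],
    [0,0,0,0,0,0,-0.5],
    [0,0,0,0,0,0,-0.5],
  ],
)

```text
time_s: 4.75
position: [0.5514, 0.2934, 0.32]
ee_rot: [0.73, 0.684, -0.0, 0.0]
wrist_force: [0.4, 0.6, -0.7]
gripper_width: 0.637
```

```bash
python3 st.py 551.5 294.8 209 -0.0626; python3 - <<'E'
from h import *
s=grab("side");crop(s,170,50,350,230,3.3,"s3")
t=grab("top");crop(t,100,130,300,290,4,"t3")
E
```

```text
t 4.75 pos [551.4 293.4 320. ] jaw -0.0649 tilt xy [ 0.0003 -0.0009] F [ 0.4  0.6 -0.7] T [-0.06 -0.02 -0.05] w 0.637 q [-0.04  0.53 -0.72  1.47  0.36  1.28 -0.85]
delta [ 1.00e-01  1.40e+00 -1.11e+02] yaw [np.float64(0.0023)]
```

View pics/s3.png

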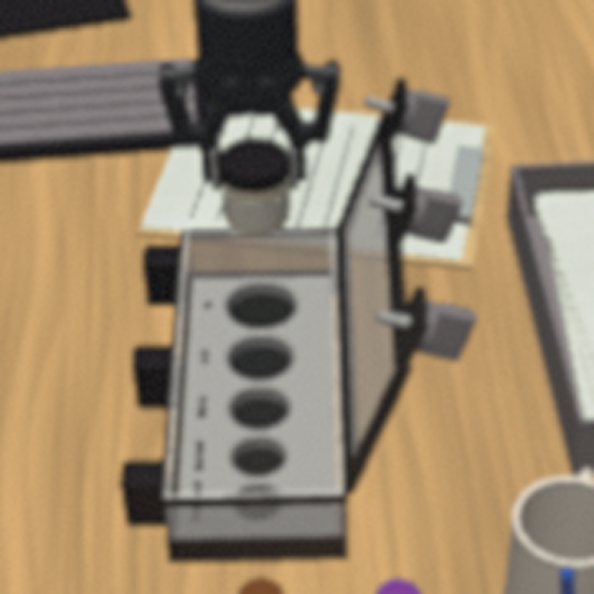

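View pics/t3.png

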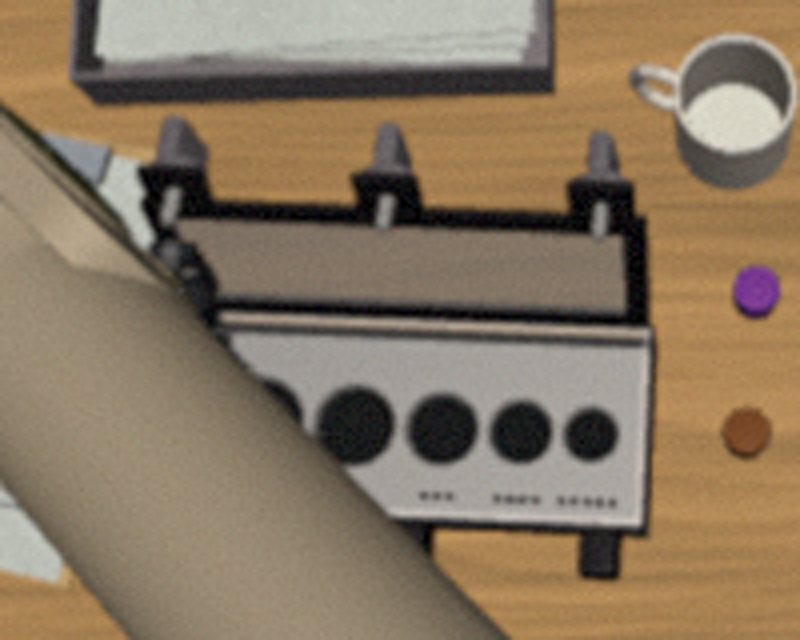

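Call:
servo_tool(
  plan=[
    [0,1.2,-20,0,0,0,-0.5],
    [0,0,-28,0,0,0,-0.5],
    [0,0,-22,0,0,0,-0.5],
    [0,0,-10,0,0,0,-0.5],
    [0,0,0,0,0,0,-0.5],
    [0,0,0,0,0,0,-0.5],
  ],
)

```text
time_s: 5.35
position: [0.5514, 0.2956, 0.2402]
ee_rot: [0.729, 0.684, -0.0, -0.0]
wrist_force: [0.3, -1.1, -1.5]
gripper_width: 0.634
```

Call:
servo_tool(
  plan=[
    [0,0.2,-10,0,0,0,-0.5],
    [0,0,-8,0,0,0,-0.5],
    [0,0,-6,0,0,0,-0.5],
    [0,0,-4,0,0,0,-0.5],
    [0,0,-2,0,0,0,-0.5],
    [0,0,0,0,0,0,-0.5],
  ],
)

```text
time_s: 5.85
position: [0.5511, 0.2962, 0.2096]
ee_rot: [0.729, 0.684, -0.0, -0.0]
wrist_force: [0.1, 0.2, -1.2]
gripper_width: 0.633
```

```bash
python3 st.py 551.5 294.8 209 -0.0626; python3 - <<'E'
from h import *
s=grab("side");crop(s,170,50,350,230,3.3,"s4")
E
```

```text
t 5.85 pos [551.1 296.2 209.6] jaw -0.0632 tilt xy [-0.0004 -0.0002] F [ 0.1  0.2 -1.2] T [-0.04 -0.   -0.  ] w 0.633 q [-0.07  0.64 -0.67  1.57  0.43  1.08 -0.91]
delta [ 0.4 -1.4 -0.6] yaw [np.float64(0.0006)]
```

View pics/s4.png

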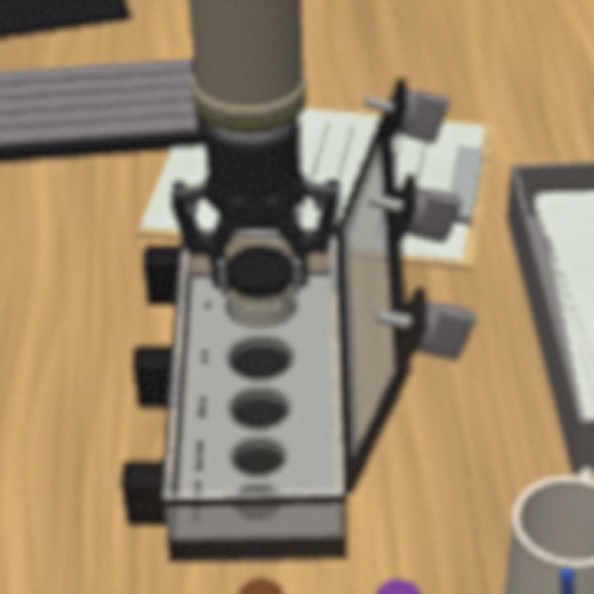

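Call:
servo_tool(
  plan=[
    [0.2,-1,-1,0,0,0,-0.5],
    [0,0,0,0,0,0,-0.5],
    [0,0,0,0,0,0,0.5],
    [0,0,0,0,0,0,0.6],
    [0,0,0,0,0,0,0.6],
    [0,0,15,0,0,0,0.6],
    [0,0,35,0,0,0,0.6],
    [0,0,40,0,0,0,0.6],
  ],
)

```text
time_s: 6.57
position: [0.5508, 0.2943, 0.2972]
ee_rot: [0.729, 0.684, -0.003, -0.001]
wrist_force: [0.8, 1.1, 0.3]
gripper_width: 0.801
```

Call:
servo_tool(
  plan=[
    [-11,-35,20,0,0,0,0.6],
    [-11,-35,0,0,0,0,0.6],
    [-11,-35,0,0,0,0,0.6],
    [-11,-35,0,0,0,0,0.6],
    [-11,-35,0,0,0,0,0.6],
    [-11,-35,0,0,0,0,0.6],
    [-11,-35,0,0,0,0,0.6],
    [-11,-35,0,0,0,0,0.6],
  ],
)

```text
time_s: 7.23
position: [0.4626, 0.0136, 0.3188]
ee_rot: [0.729, 0.684, 0.0, 0.0]
wrist_force: [1.4, -0.5, 0.2]
gripper_width: 0.8
```

```bash
python3 st.py; python3 - <<'E'
from h import *
s=grab("side","s5");t=grab("top","t5")
E
```

```text
t 7.23 pos [462.6  13.6 318.8] jaw -0.0635 tilt xy [ 0.0007 -0.0004] F [ 1.4 -0.5  0.2] T [-0.07 -0.03  0.  ] w 0.8 q [ 0.55  0.15 -0.7   1.89  0.11  1.13 -0.25]
```

View pics/s5.png

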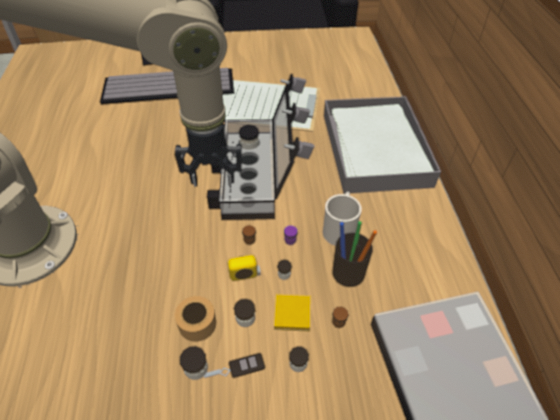

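View pics/t5.png

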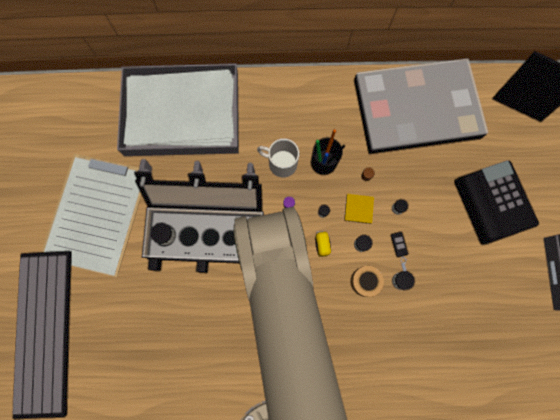

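Call:
servo_tool(
  plan=[
    [-5,-35.3,0,0,0,0,0.6],
    [-5,-35.3,0,0,0,0,0.6],
    [-5,-35.3,0,0,0,0,0.6],
    [-5,-35.3,0,0,0,0,0.6],
    [-5,-35.3,0,0,0,0,0.6],
    [-5,-35.3,0,0,0,0,0.6],
    [-5,-35.3,0,0,0,0,0.6],
    [-5,-35.3,0,0,0,0,0.6],
  ],
)

```text
time_s: 8.0
position: [0.4232, -0.2686, 0.3189]
ee_rot: [0.729, 0.684, -0.0, 0.0]
wrist_force: [1.3, -0.3, 0.7]
gripper_width: 0.8
```

Call:
servo_tool(
  plan=[
    [-5,-35.3,0,0,0,0,0.6],
    [-5,-35.3,0,0,0,0,0.6],
    [0,0,-10,0,0,0,0.6],
    [0,0,-20,0,0,0,0.6],
    [0,0,-20,0,0,0,0.6],
    [0,0,0,0,0,0,0.6],
    [0,0,0,0,0,0,0.6],
    [0,0,0,0,0,0,0.6],
  ],
)

```text
time_s: 8.67
position: [0.4141, -0.3376, 0.2696]
ee_rot: [0.729, 0.685, 0.0, 0.0]
wrist_force: [0.2, 0.7, 0.6]
gripper_width: 0.801
```

```bash
python3 st.py 413.5 -338.5 200 -.0626; python3 - <<'E'
from m import *
s=grab("side");crop(s,130,240,290,400,3.7,"s6")
E
```

```text
t 8.67 pos [ 414.1 -337.6  269.6] jaw -0.0627 tilt xy [ 0.0008 -0.0005] F [0.2 0.7 0.6] T [-0.03 -0.02 -0.  ] w 0.801 q [ 0.97  0.33 -0.41  1.78  0.15  1.06  0.44]
delta [ -0.6  -0.9 -69.6] yaw [np.float64(0.0001)]
```

View pics/s6.png

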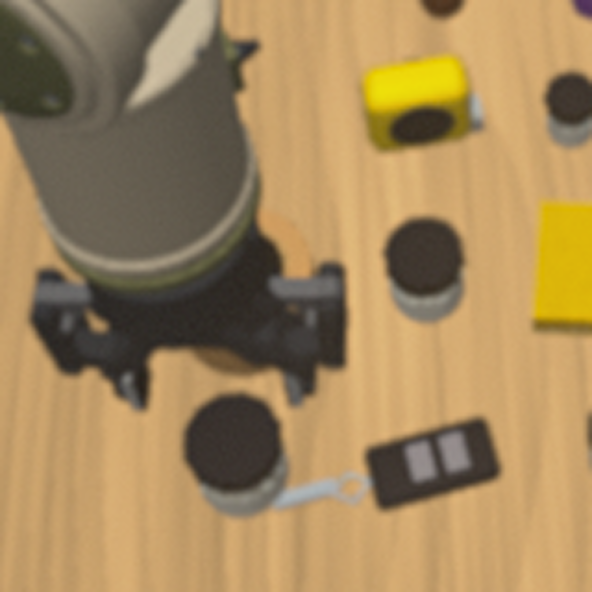

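Call:
servo_tool(
  plan=[
    [-0.4,-0.7,-24,0,0,0,0.6],
    [0,0,-24,0,0,0,0.6],
    [0,0,-14,0,0,0,0.6],
    [0,0,-6,0,0,0,0.6],
    [0,0,-1,0,0,0,0.6],
    [0,0,0,0,0,0,0.0],
    [0,0,0,0,0,0,-0.5],
    [0,0,0,0,0,0,-0.5],
  ],
)

```text
time_s: 9.38
position: [0.4138, -0.3389, 0.2015]
ee_rot: [0.729, 0.684, 0.0, 0.002]
wrist_force: [0.4, 0.8, 4.7]
gripper_width: 0.565
```

```bash
python3 st.py 413.5 -338.5 200 -.0626; python3 - <<'E'
from m import *
s=grab("side");crop(s,130,240,290,400,3.7,"s7")
E
```

```text
t 9.38 pos [ 413.8 -338.9  201.5] jaw -0.0634 tilt xy [ 0.0024 -0.0021] F [0.4 0.8 4.7] T [0.1  0.18 0.01] w 0.565 q [ 0.95  0.42 -0.39  1.84  0.2   0.92  0.4 ]
delta [-0.3  0.4 -1.5] yaw [np.float64(0.0008)]
```

View pics/s7.png

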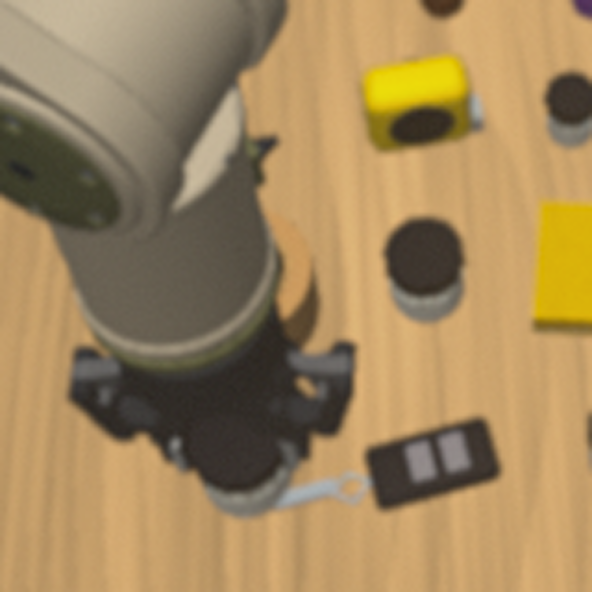

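Call:
servo_tool(
  plan=[
    [0,0,8,0,0,0,-0.6],
    [0,0,25,0,0,0,-0.6],
    [0,0,35,0,0,0,-0.6],
    [0,10,35,0,0,0,-0.6],
    [4,25,15,0,0,0,-0.6],
    [8.9,38,0,0,0,0,-0.6],
    [8.9,38,0,0,0,0,-0.6],
    [8.9,38,0,0,0,0,-0.6],
  ],
)

```text
time_s: 10.1
position: [0.4437, -0.188, 0.3189]
ee_rot: [0.73, 0.684, 0.0, 0.001]
wrist_force: [1.4, 0.3, -1.2]
gripper_width: 0.565
```

Call:
servo_tool(
  plan=[
    [8.9,38,0,0,0,0,-0.6],
    [8.9,38,0,0,0,0,-0.6],
    [8.9,38,0,0,0,0,-0.6],
    [8.9,38,0,0,0,0,-0.6],
    [8.9,38,0,0,0,0,-0.6],
    [8.9,38,0,0,0,0,-0.6],
    [8.9,38,0,0,0,0,-0.6],
    [8.9,38,0,0,0,0,-0.6],
  ],
)

```text
time_s: 10.77
position: [0.5149, 0.1163, 0.3185]
ee_rot: [0.729, 0.684, 0.0, 0.0]
wrist_force: [0.1, -0.5, -1.5]
gripper_width: 0.561
```

Call:
servo_tool(
  plan=[
    [8.9,38,0,0,0,0,-0.6],
    [8.9,38,0,0,0,0,-0.6],
    [8.9,25,0,0,0,0,-0.6],
    [5,14,0,0,0,0,-0.6],
    [0,0,0,0,0,0,-0.6],
    [0,0,0,0,0,0,-0.6],
    [0,0,0,0,0,0,-0.6],
    [0,0,0,0,0,0,-0.6],
  ],
)

```text
time_s: 11.43
position: [0.5468, 0.228, 0.3178]
ee_rot: [0.73, 0.684, -0.0, 0.0]
wrist_force: [0.9, -0.4, -1.6]
gripper_width: 0.561
```

```bash
python3 st.py 547.4 230 209 -.0626; python3 - <<'E'
from m import *
s=grab("side");crop(s,170,50,350,230,3.3,"s8")
E
```

```text
t 11.43 pos [546.8 228.  317.8] jaw -0.0653 tilt xy [ 0.0001 -0.0011] F [ 0.9 -0.4 -1.6] T [-0.04  0.   -0.  ] w 0.561 q [ 0.09  0.47 -0.72  1.56  0.32  1.24 -0.75]
delta [   0.6    2.  -108.8] yaw [np.float64(0.0027)]
```

View pics/s8.png

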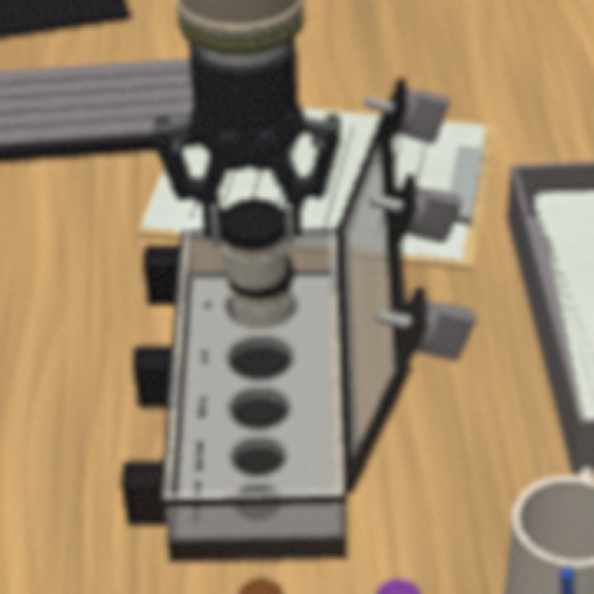

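Call:
servo_tool(
  plan=[
    [0.4,0.6,-20,0,0,0,-0.6],
    [0,0,-28,0,0,0,-0.6],
    [0,0,-20,0,0,0,-0.6],
    [0,0,-10,0,0,0,-0.6],
    [0,0,0,0,0,0,-0.6],
    [0,0,0,0,0,0,-0.6],
  ],
)

```text
time_s: 11.98
position: [0.5473, 0.2297, 0.2401]
ee_rot: [0.729, 0.684, -0.0, -0.0]
wrist_force: [0.2, -0.4, -1.4]
gripper_width: 0.563
```

```bash
python3 st.py 547.4 229.5 209 -.0626
```

```text
t 11.98 pos [547.3 229.7 240.1] jaw -0.0641 tilt xy [-0.0002 -0.    ] F [ 0.2 -0.4 -1.4] T [ 0.02 -0.04  0.01] w 0.563 q [ 0.06  0.55 -0.69  1.64  0.38  1.1  -0.79]
delta [  0.1  -0.2 -31.1] yaw [np.float64(0.0015)]
```

Call:
servo_tool(
  plan=[
    [0,0,-10,0,0,0,-0.6],
    [0,0,-9,0,0,0,-0.6],
    [0,0,-6,0,0,0,-0.6],
    [0,0,-4,0,0,0,-0.6],
    [0,0,-2,0,0,0,-0.6],
    [0,0,0,0,0,0,-0.6],
    [0,0,0,0,0,0,-0.6],
  ],
)

```text
time_s: 12.57
position: [0.5468, 0.2301, 0.2095]
ee_rot: [0.729, 0.684, -0.0, 0.0]
wrist_force: [-6.1, -2.7, 9.4]
gripper_width: 0.566
```

```bash
python3 st.py 547.4 229.5 209 -.0626;python3 - <<'E'
from m import *
s=grab("side");crop(s,170,50,350,230,3.3,"s9")
E
```

```text
t 12.57 pos [546.8 230.1 209.5] jaw -0.0633 tilt xy [-0.0002 -0.0009] F [-6.1 -2.7  9.4] T [-0.69  1.21  0.03] w 0.566 q [ 0.05  0.58 -0.67  1.66  0.41  1.04 -0.81]
delta [ 0.6 -0.6 -0.5] yaw [np.float64(0.0007)]
```

View pics/s9.png

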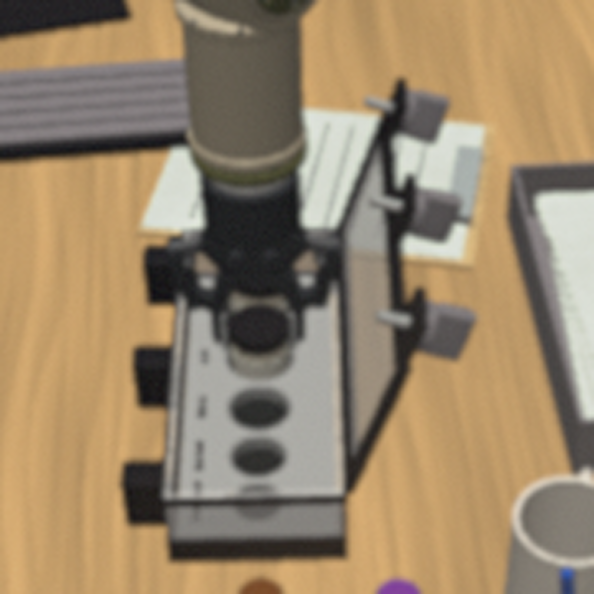

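Call:
servo_tool(
  plan=[
    [-0.5,-0.3,0,0,0,0,-0.6],
    [0,0,0,0,0,0,0.3],
    [0,0,0,0,0,0,0.5],
    [0,0,0,0,0,0,0.5],
    [0,0,15,0,0,0,0.5],
    [0,0,35,0,0,0,0.5],
    [0,0,40,0,0,0,0.5],
    [-6,-20,20,0,0,0,0.5],
  ],
)

```text
time_s: 13.28
position: [0.5405, 0.214, 0.3231]
ee_rot: [0.727, 0.686, 0.003, -0.0]
wrist_force: [0.1, 0.8, 1.7]
gripper_width: 0.749
```

Call:
servo_tool(
  plan=[
    [-6,-35,0,0,0,0,0.5],
    [-6,-38,0,0,0,0,0.5],
    [-6,-38,0,0,0,0,0.5],
    [-6,-38,0,0,0,0,0.5],
    [-6,-38,0,0,0,0,0.5],
    [-6,-38,0,0,0,0,0.5],
    [-6,-38,0,0,0,0,0.5],
    [0,0,0,0,0,0,0.5],
  ],
)

```text
time_s: 13.95
position: [0.4974, -0.062, 0.3181]
ee_rot: [0.733, 0.68, -0.002, 0.001]
wrist_force: [0.9, -0.4, 0.1]
gripper_width: 0.746
```

```bash
python3 st.py;python3 - <<'E'
from m import *
s=grab("side","s10");t=grab("top","t10")
for nm,im,box in(("top",t,(150,215,258,255)),("side",s,(170,240,320,385))):
    for c,a,p in blobs(im,*box):
        (cx,cy),(d1,d2),an=cv2.fitEllipse(p.astype(np.float32))
        print(nm,c.round(1),round(a),"ell",round(cx,1),round(cy,1),round(d1,1),round(d2,1),"z.022",onz(nm,cx,cy,.022).round(4)[:2],"z.055",onz(nm,cx,cy,.055).round(4)[:2])
crop(t,130,150,330,300,4,"t10b")
E
```

```text
t 13.95 pos [497.4 -62.  318.1] jaw -0.0747 tilt xy [-0.0015 -0.0038] F [ 0.9 -0.4  0.1] T [-0.01  0.04  0.  ] w 0.746 q [ 0.63  0.24 -0.65  1.8   0.16  1.15 -0.15]
top [247.3 238.3] 117 ell 247.3 238.3 12.1 12.4 z.022 [0.5375 0.07  ] z.055 [0.5329 0.068 ]
top [229.9 237.6] 163 ell 229.8 237.6 14.2 14.6 z.022 [0.5403 0.1172] z.055 [0.5357 0.1139]
top [210.2 236.9] 214 ell 210.2 236.9 16.2 16.8 z.022 [0.5436 0.1705] z.055 [0.5389 0.1657]
top [186.8 234.7] 282 ell 186.7 234.7 18.7 19.5 z.022 [0.551  0.2342] z.055 [0.5461 0.2275]
top [160.5 233.8] 377 ell 160.7 233.3 21.9 23.1 z.022 [0.5566 0.3053] z.055 [0.5516 0.2966]
side [247.1 366.4] 240 ell 246.2 364.6 16.6 35.3 z.022 [ 0.5125 -0.3485] z.055 [ 0.5135 -0.362 ]
side [298.5 356.5] 236 ell 298.5 356.5 16.8 17.9 z.022 [ 0.6143 -0.3418] z.055 [ 0.6114 -0.3556]
side [194.  312.6] 315 ell 193.9 312.7 18.4 21.8 z.022 [ 0.4105 -0.2274] z.055 [ 0.4154 -0.2456]
side [244.3 309.4] 277 ell 244.2 309.4 18.5 19.1 z.022 [ 0.5147 -0.2292] z.055 [ 0.5155 -0.2473]
side [243.6 273.6] 96 ell 243.5 273.6 7.6 16.1 z.022 [ 0.5175 -0.141 ] z.055 [ 0.5182 -0.1625]
side [284.  266.7] 107 ell 284.0 266.7 11.3 12.1 z.022 [ 0.6081 -0.1311] z.055 [ 0.6054 -0.153 ]
```

View pics/t10b.png

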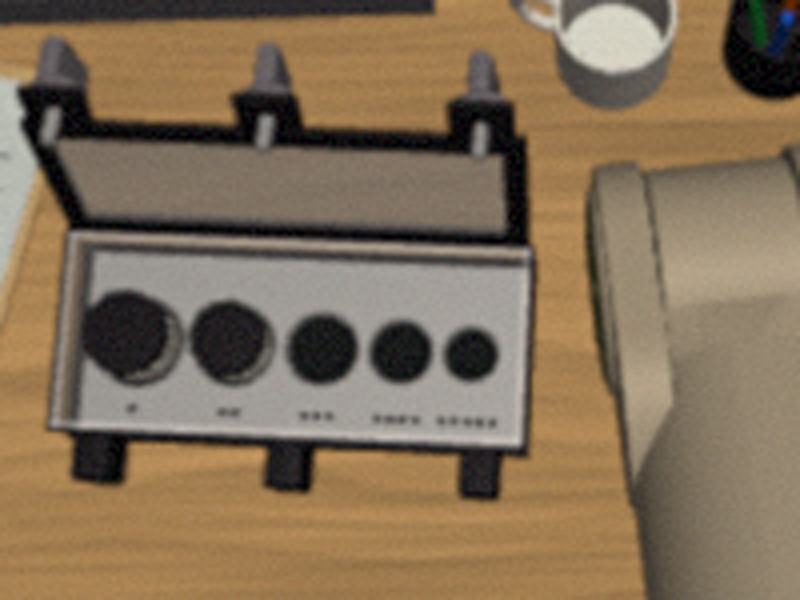

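View pics/s10.png

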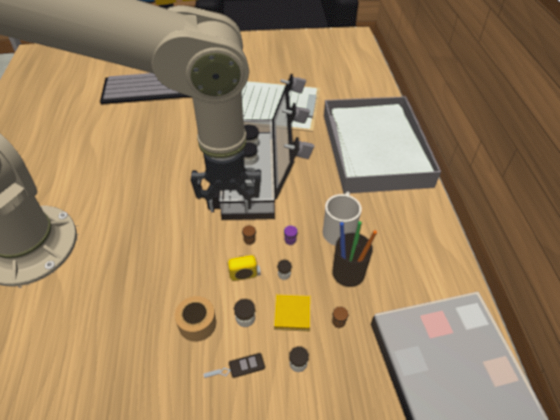

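Call:
servo_tool(
  plan=[
    [3.4,-37,0,0,0,0,0.5],
    [3.4,-37,0,0,0,0,0.5],
    [3.4,-37,0,0,0,0,0.5],
    [3.4,-37,0,0,0,0,0.5],
    [3.4,-37,-20,0,0,0,0.4],
    [0,0,-30,0,0,0,0.4],
    [0,0,0,0,0,0,0.4],
    [0,0,0,0,0,0,0.4],
  ],
)

```text
time_s: 14.72
position: [0.5157, -0.236, 0.2676]
ee_rot: [0.728, 0.685, 0.0, -0.002]
wrist_force: [0.2, 0.8, 1.1]
gripper_width: 0.704
```

```bash
python3 st.py 515.3 -238.8 197 -.0626
```

```text
t 14.72 pos [ 515.7 -236.   267.6] jaw -0.0614 tilt xy [-0.0027  0.0031] F [0.2 0.8 1.1] T [ 0.09 -0.03  0.01] w 0.704 q [ 0.8   0.42 -0.54  1.69  0.23  1.1   0.13]
delta [ -0.4  -2.8 -70.6] yaw [np.float64(-0.0012)]
```

Call:
servo_tool(
  plan=[
    [0,-1.5,-24,0,0,0,0.4],
    [0,0,-24,0,0,0,0.4],
    [0,0,-14,0,0,0,0.4],
    [0,0,-7,0,0,0,0.4],
    [0,0,-2,0,0,0,0.4],
    [0,0,0,0,0,0,0.4],
    [0,0,0,0,0,0,0.4],
  ],
)

```text
time_s: 15.3
position: [0.5165, -0.2387, 0.1996]
ee_rot: [0.729, 0.685, 0.001, 0.001]
wrist_force: [0.2, -0.1, -0.8]
gripper_width: 0.697
```

```bash
python3 st.py 515.3 -238.8 197 -.0626;python3 - <<'E'
from m import *
s=grab("side");crop(s,170,230,330,390,3.7,"s11")
E
```

```text
t 15.3 pos [ 516.5 -238.7  199.6] jaw -0.0623 tilt xy [ 0.0023 -0.0008] F [ 0.2 -0.1 -0.8] T [0.05 0.08 0.02] w 0.697 q [ 0.77  0.51 -0.51  1.74  0.29  0.97  0.09]
delta [-1.2 -0.1 -2.6] yaw [np.float64(-0.0003)]
```

View pics/s11.png

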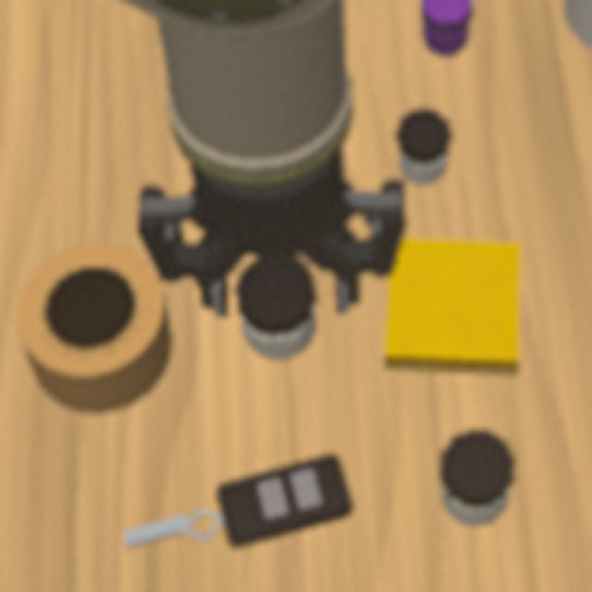

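Call:
servo_tool(
  plan=[
    [0,0,0,0,0,0,-0.3],
    [0,0,0,0,0,0,-0.7],
    [0,0,0,0,0,0,-0.7],
    [0,0,8,0,0,0,-0.7],
    [0,0,25,0,0,0,-0.7],
    [0,0,35,0,0,0,-0.7],
    [0,10,35,0,0,0,-0.7],
    [2,25,15,0,0,0,-0.7],
  ],
)

```text
time_s: 16.02
position: [0.5177, -0.2077, 0.3211]
ee_rot: [0.731, 0.682, 0.0, 0.003]
wrist_force: [0.3, 0.1, 0.1]
gripper_width: 0.496
```

Call:
servo_tool(
  plan=[
    [2.4,38,0,0,0,0,-0.7],
    [2.4,38,0,0,0,0,-0.7],
    [2.4,38,0,0,0,0,-0.7],
    [2.4,38,0,0,0,0,-0.7],
    [2.4,38,0,0,0,0,-0.7],
    [2.4,38,0,0,0,0,-0.7],
    [2.4,38,0,0,0,0,-0.7],
    [2.4,38,0,0,0,0,-0.7],
  ],
)

```text
time_s: 16.68
position: [0.5364, 0.1015, 0.3168]
ee_rot: [0.729, 0.684, 0.0, 0.0]
wrist_force: [1.0, 0.2, -0.1]
gripper_width: 0.494
```

Call:
servo_tool(
  plan=[
    [2.4,38,0,0,0,0,-0.7],
    [2.4,20,0,0,0,0,-0.7],
    [1,12,0,0,0,0,-0.7],
    [0,0,0,0,0,0,-0.7],
    [0,0,0,0,0,0,-0.7],
    [0,0,0,0,0,0,-0.7],
    [0,0,0,0,0,0,-0.7],
  ],
)

```text
time_s: 17.27
position: [0.543, 0.1674, 0.3158]
ee_rot: [0.73, 0.683, -0.0, 0.0]
wrist_force: [1.0, -0.2, 0.0]
gripper_width: 0.492
```

```bash
python3 st.py 543.1 170.2 208 -.0626
```

```text
t 17.27 pos [543.  167.4 315.8] jaw -0.0667 tilt xy [-0.0002 -0.0012] F [ 1.  -0.2  0. ] T [-0.05 -0.03 -0.04] w 0.492 q [ 0.2   0.41 -0.72  1.63  0.29  1.21 -0.64]
delta [ 1.000e-01  2.800e+00 -1.078e+02] yaw [np.float64(0.0041)]
```

Call:
servo_tool(
  plan=[
    [0,1.6,-20,0,0,0,-0.7],
    [0,0,-28,0,0,0,-0.7],
    [0,0,-20,0,0,0,-0.7],
    [0,0,-8,0,0,0,-0.7],
    [0,0,0,0,0,0,-0.7],
    [0,0,0,0,0,0,-0.7],
  ],
)

```text
time_s: 17.77
position: [0.5429, 0.1706, 0.2404]
ee_rot: [0.73, 0.684, -0.0, -0.0]
wrist_force: [0.4, 0.7, -0.2]
gripper_width: 0.492
```

```bash
python3 st.py 543.1 170.2 208 -.0626;python3 - <<'E'
from m import *
s=grab("side");crop(s,170,50,350,230,3.3,"s12")
E
```

```text
t 17.77 pos [542.9 170.6 240.4] jaw -0.0646 tilt xy [-0.  0.] F [ 0.4  0.7 -0.2] T [ 0.04  0.07 -0.01] w 0.492 q [ 0.17  0.49 -0.68  1.71  0.35  1.07 -0.69]
delta [  0.2  -0.4 -32.4] yaw [np.float64(0.002)]
```

View pics/s12.png

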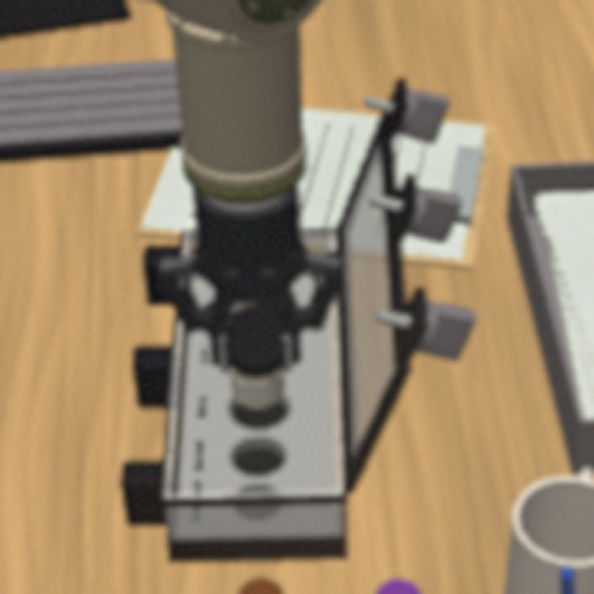

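Call:
servo_tool(
  plan=[
    [0,0,-10,0,0,0,-0.7],
    [0,0,-9,0,0,0,-0.7],
    [0,0,-6,0,0,0,-0.7],
    [0,0,-4,0,0,0,-0.7],
    [0,0,-3,0,0,0,-0.7],
    [0,0,0,0,0,0,-0.7],
    [0,0,0,0,0,0,-0.7],
  ],
)

```text
time_s: 18.4
position: [0.5425, 0.1715, 0.2078]
ee_rot: [0.729, 0.684, 0.0, -0.0]
wrist_force: [-0.5, 0.1, 0.2]
gripper_width: 0.492
```

```bash
python3 st.py 543.1 170.2 208 -.0626;python3 - <<'E'
from m import *
s=grab("side");crop(s,170,50,350,230,3.3,"s13")
E
```

```text
t 18.4 pos [542.5 171.5 207.8] jaw -0.0631 tilt xy [-0.      0.0001] F [-0.5  0.1  0.2] T [ 0.02  0.04 -0.01] w 0.492 q [ 0.15  0.53 -0.67  1.73  0.38  1.01 -0.71]
delta [ 0.6 -1.3  0.2] yaw [np.float64(0.0005)]
```

View pics/s13.png

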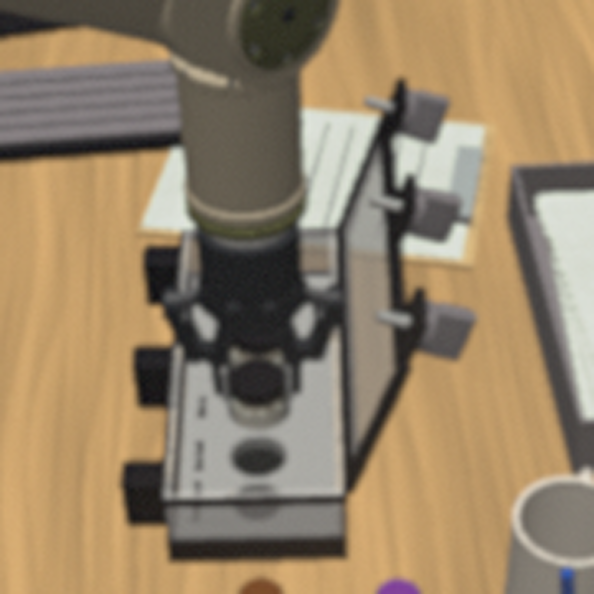

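Call:
servo_tool(
  plan=[
    [0,0,-1,0,0,0,-0.7],
    [0,0,0,0,0,0,0.0],
    [0,0,0,0,0,0,0.3],
    [0,0,0,0,0,0,0.3],
    [0,0,15,0,0,0,0.3],
    [0,0,35,0,0,0,0.3],
    [0,0,40,0,0,0,0.3],
    [5,-20,20,0,0,0,0.3],
  ],
)

```text
time_s: 19.12
position: [0.5466, 0.1563, 0.3214]
ee_rot: [0.727, 0.687, 0.003, -0.0]
wrist_force: [0.1, 2.1, 0.6]
gripper_width: 0.651
```

Call:
servo_tool(
  plan=[
    [5,-37,0,0,0,0,0.3],
    [5,-37,0,0,0,0,0.3],
    [5,-37,0,0,0,0,0.3],
    [5,-37,0,0,0,0,0.3],
    [5,-37,0,0,0,0,0.3],
    [5,-37,0,0,0,0,0.3],
    [5,-37,0,0,0,0,0.3],
    [5,-37,0,0,0,0,0.3],
  ],
)

```text
time_s: 19.78
position: [0.5874, -0.1466, 0.3169]
ee_rot: [0.729, 0.684, -0.0, 0.0]
wrist_force: [0.9, 0.3, 0.2]
gripper_width: 0.653
```

```bash
python3 st.py 613.5 -347.4 195 -.0626;python3 - <<'E'
from m import *
s=grab("side","s14");t=grab("top","t14")
for nm,im,box in(("top",t,(150,215,258,255)),("top",t,(310,190,425,300)),("side",s,(170,240,320,385))):
    for c,a,p in blobs(im,*box):
        (cx,cy),(d1,d2),an=cv2.fitEllipse(p.astype(np.float32))
        print(nm,c.round(1),round(a),"ell",round(cx,1),round(cy,1),round(d1,1),round(d2,1),"z.022",onz(nm,cx,cy,.022).round(4)[:2],"z.055",onz(nm,cx,cy,.055).round(4)[:2])
E
```

```text
t 19.78 pos [ 587.4 -146.6  316.9] jaw -0.0635 tilt xy [ 0.0001 -0.0002] F [0.9 0.3 0.2] T [ 0.   -0.05 -0.01] w 0.653 q [ 0.64  0.46 -0.6   1.53  0.27  1.23 -0.07]
delta [  26.1 -200.8 -121.9] yaw [np.float64(0.0009)]
top [247.3 238.3] 117 ell 247.3 238.3 12.0 12.4 z.022 [0.5375 0.07  ] z.055 [0.5329 0.068 ]
top [229.8 237.7] 163 ell 229.9 237.6 14.2 14.7 z.022 [0.5403 0.1172] z.055 [0.5357 0.1139]
top [209.4 236.1] 221 ell 209.3 236.0 16.8 16.9 z.022 [0.5461 0.1729] z.055 [0.5413 0.168 ]
top [186.8 235. ] 282 ell 186.7 234.7 18.7 19.5 z.022 [0.5511 0.2342] z.055 [0.5462 0.2275]
top [160.6 233.8] 378 ell 160.7 233.3 21.9 23.0 z.022 [0.5566 0.3052] z.055 [0.5515 0.2965]
top [323.5 210.5] 94 ell 323.5 210.4 10.3 11.7 z.022 [ 0.6092 -0.1398] z.055 [ 0.6026 -0.1357]
top [346.1 236. ] 739 ell 344.0 236.2 15.9 118.2 z.022 [ 0.5367 -0.192 ] z.055 [ 0.5322 -0.1865]
side [247.1 366.4] 230 ell 246.3 364.6 16.5 35.1 z.022 [ 0.5126 -0.3484] z.055 [ 0.5135 -0.362 ]
side [298.4 356.5] 232 ell 298.5 356.5 16.6 17.8 z.022 [ 0.6144 -0.3418] z.055 [ 0.6114 -0.3556]
side [193.9 312.6] 311 ell 193.9 312.7 18.3 21.7 z.022 [ 0.4106 -0.2274] z.055 [ 0.4154 -0.2456]
side [243.5 273.7] 94 ell 243.5 273.6 7.5 16.0 z.022 [ 0.5175 -0.141 ] z.055 [ 0.5182 -0.1625]
side [284.1 266.6] 106 ell 284.0 266.6 11.3 12.0 z.022 [ 0.6081 -0.131 ] z.055 [ 0.6054 -0.1529]
```

View pics/s14.png

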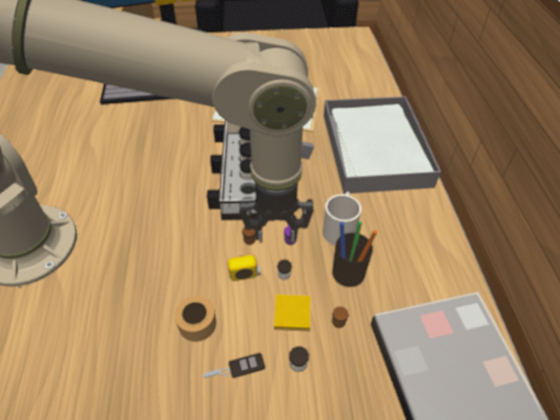

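View pics/t14.png

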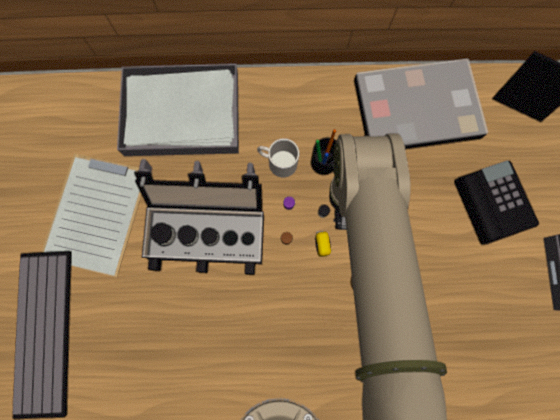

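Call:
servo_tool(
  plan=[
    [4.3,-36,0,0,0,0,0.3],
    [4.3,-36,0,0,0,0,0.3],
    [4.3,-36,0,0,0,0,0.3],
    [4.3,-36,0,0,0,0,0.3],
    [4.3,-36,-10,0,0,0,0.3],
    [4.3,-22,-30,0,0,0,0.3],
    [0,0,-10,0,0,0,0.3],
    [0,0,0,0,0,0,0.3],
  ],
)

```text
time_s: 20.55
position: [0.6116, -0.3482, 0.2618]
ee_rot: [0.73, 0.683, -0.001, -0.003]
wrist_force: [-0.1, 0.6, -0.9]
gripper_width: 0.649
```

Call:
servo_tool(
  plan=[
    [0,0,0,0,0,0,0.3],
    [0,0,0,0,0,0,0.3],
  ],
)

```text
time_s: 20.72
position: [0.6142, -0.3448, 0.2683]
ee_rot: [0.728, 0.685, 0.001, 0.0]
wrist_force: [-0.6, 0.5, 0.7]
gripper_width: 0.652
```

```bash
python3 st.py 613.5 -347.4 196 -.0626
```

```text
t 20.72 pos [ 614.2 -344.8  268.3] jaw -0.061 tilt xy [0.0018 0.0005] F [-0.6  0.5  0.7] T [-0.02 -0.02  0.04] w 0.652 q [ 0.78  0.7  -0.51  1.27  0.33  1.25  0.2 ]
delta [ -0.7  -2.6 -72.3] yaw [np.float64(-0.0016)]
```

Call:
servo_tool(
  plan=[
    [-0.3,-1.8,-24,0,0,0,0.3],
    [0,0,-24,0,0,0,0.3],
    [0,0,-14,0,0,0,0.3],
    [0,0,-7,0,0,0,0.3],
    [0,0,-2,0,0,0,0.3],
    [0,0,0,0,0,0,0.3],
    [0,0,0,0,0,0,0.3],
  ],
)

```text
time_s: 21.3
position: [0.6137, -0.3483, 0.1975]
ee_rot: [0.729, 0.684, 0.0, 0.001]
wrist_force: [0.2, -0.6, 0.4]
gripper_width: 0.653
```

```bash
python3 st.py 613.5 -347.4 196 -.0626;python3 - <<'E'
from m import *
s=grab("side");crop(s,220,250,380,410,3.7,"s15")
E
```

```text
t 21.3 pos [ 613.7 -348.3  197.5] jaw -0.063 tilt xy [ 0.002  -0.0008] F [ 0.2 -0.6  0.4] T [ 0.03 -0.02 -0.02] w 0.653 q [ 0.77  0.76 -0.49  1.33  0.37  1.14  0.19]
delta [-0.2  0.9 -1.5] yaw [np.float64(0.0004)]
```

View pics/s15.png

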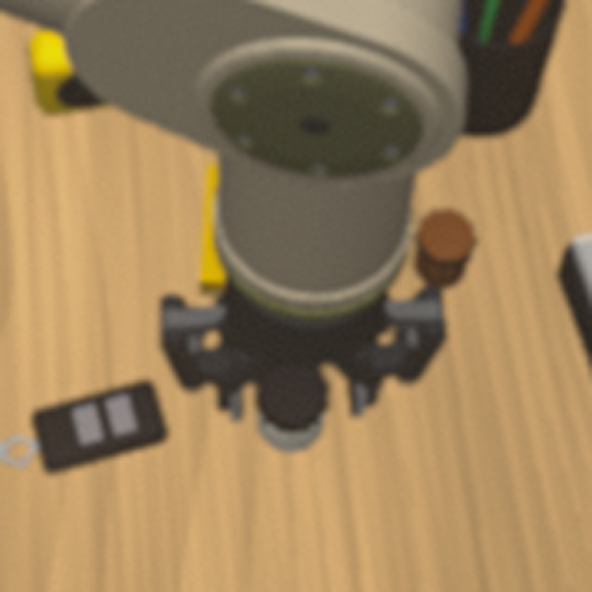

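Call:
servo_tool(
  plan=[
    [0,0.6,0,0,0,0,-0.3],
    [0,0,0,0,0,0,-0.8],
    [0,0,0,0,0,0,-0.8],
    [0,0,8,0,0,0,-0.8],
    [0,0,25,0,0,0,-0.8],
    [0,0,35,0,0,0,-0.8],
    [-4,10,35,0,0,0,-0.8],
    [-5,25,15,0,0,0,-0.8],
  ],
)

```text
time_s: 22.02
position: [0.6038, -0.3167, 0.3192]
ee_rot: [0.731, 0.682, 0.0, 0.004]
wrist_force: [-0.3, -1.0, 0.8]
gripper_width: 0.419
```

Call:
servo_tool(
  plan=[
    [-6,37,0,0,0,0,-0.8],
    [-6,37,0,0,0,0,-0.8],
    [-6,37,0,0,0,0,-0.8],
    [-6,37,0,0,0,0,-0.8],
    [-6,37,0,0,0,0,-0.8],
    [-6,37,0,0,0,0,-0.8],
    [-6,37,0,0,0,0,-0.8],
    [-6,37,0,0,0,0,-0.8],
  ],
)

```text
time_s: 22.68
position: [0.5553, -0.0151, 0.3145]
ee_rot: [0.729, 0.684, -0.0, 0.0]
wrist_force: [0.5, 0.5, -0.7]
gripper_width: 0.424
```

Call:
servo_tool(
  plan=[
    [-6,37,0,0,0,0,-0.8],
    [-6,37,0,0,0,0,-0.8],
    [-4.4,37,0,0,0,0,-0.8],
    [0,22,0,0,0,0,-0.8],
    [0,0,0,0,0,0,-0.8],
    [0,0,0,0,0,0,-0.8],
    [0,0,0,0,0,0,-0.8],
    [0,0,0,0,0,0,-0.8],
  ],
)

```text
time_s: 23.35
position: [0.5399, 0.1145, 0.3139]
ee_rot: [0.73, 0.683, -0.0, 0.0]
wrist_force: [-0.0, -0.3, 0.5]
gripper_width: 0.421
```

```bash
python3 st.py 539.8 116.8 206 -.0626
```

```text
t 23.35 pos [539.9 114.5 313.9] jaw -0.0657 tilt xy [-0.0001 -0.0009] F [-0.  -0.3  0.5] T [-0.01 -0.07  0.  ] w 0.421 q [ 0.31  0.38 -0.72  1.68  0.26  1.19 -0.54]
delta [-1.000e-01  2.300e+00 -1.079e+02] yaw [np.float64(0.0031)]
```

Call:
servo_tool(
  plan=[
    [0,0.8,-20,0,0,0,-0.8],
    [0,0,-28,0,0,0,-0.8],
    [0,0,-18,0,0,0,-0.8],
    [0,0,-8,0,0,0,-0.8],
    [0,0,0,0,0,0,-0.8],
    [0,0,0,0,0,0,-0.8],
  ],
)

```text
time_s: 23.85
position: [0.54, 0.1163, 0.2403]
ee_rot: [0.73, 0.684, -0.0, -0.0]
wrist_force: [0.5, 0.0, 1.0]
gripper_width: 0.422
```

```bash
python3 st.py 539.8 116.5 206 -.0626;python3 - <<'E'
from m import *
s=grab("side");crop(s,170,50,350,230,3.3,"s16")
E
```

```text
t 23.85 pos [540.  116.3 240.3] jaw -0.0646 tilt xy [-0.0002  0.0001] F [0.5 0.  1. ] T [0.01 0.   0.03] w 0.422 q [ 0.27  0.46 -0.68  1.75  0.33  1.05 -0.59]
delta [ -0.2   0.2 -34.3] yaw [np.float64(0.002)]
```

View pics/s16.png

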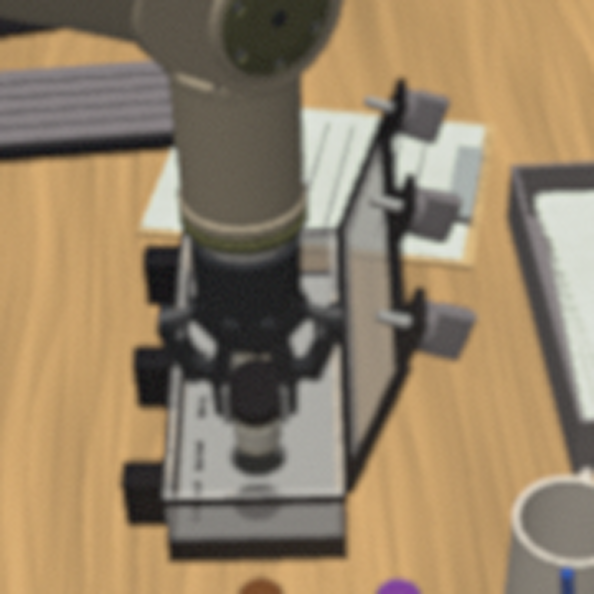

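Call:
servo_tool(
  plan=[
    [0,0,-10,0,0,0,-0.8],
    [0,0,-10,0,0,0,-0.8],
    [0,0,-7,0,0,0,-0.8],
    [0,0,-4,0,0,0,-0.8],
    [0,-0.5,-3,0,0,0,-0.8],
    [0,0,0,0,0,0,-0.8],
    [0,0,0,0,0,0,-0.8],
  ],
)

```text
time_s: 24.48
position: [0.5396, 0.1166, 0.2058]
ee_rot: [0.729, 0.684, 0.0, -0.0]
wrist_force: [0.5, 0.6, 0.4]
gripper_width: 0.421
```

```bash
python3 st.py 539.8 116.5 206 -.0626;python3 - <<'E'
from m import *
s=grab("side");crop(s,170,50,350,230,3.3,"s17")
E
```

```text
t 24.48 pos [539.6 116.6 205.8] jaw -0.0631 tilt xy [-0.      0.0001] F [0.5 0.6 0.4] T [ 0.02  0.01 -0.02] w 0.421 q [ 0.26  0.5  -0.66  1.78  0.37  0.98 -0.62]
delta [ 0.2 -0.1  0.2] yaw [np.float64(0.0005)]
```

View pics/s17.png

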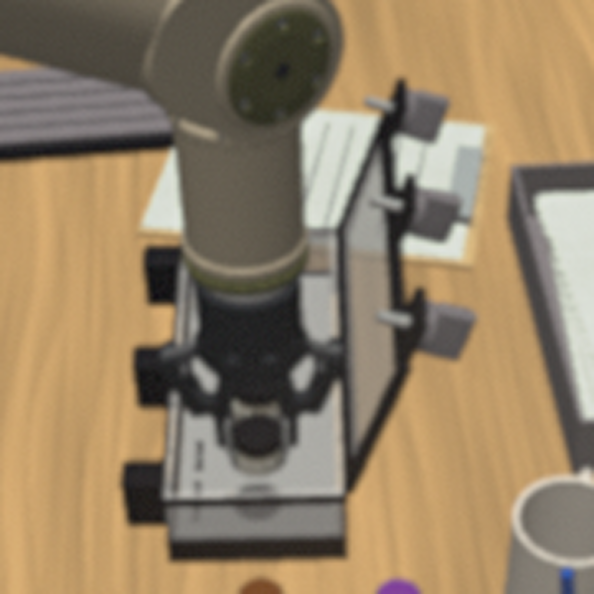

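Call:
servo_tool(
  plan=[
    [0,0,-0.5,0,0,0,-0.8],
    [0,0,0,0,0,0,0.0],
    [0,0,0,0,0,0,0.1],
    [0,0,0,0,0,0,0.1],
    [0,0,15,0,0,0,0.1],
    [0,0,35,0,0,0,0.1],
    [0,0,40,0,0,0,0.1],
    [4,-20,20,0,0,0,0.1],
  ],
)

```text
time_s: 25.2
position: [0.5432, 0.1013, 0.3201]
ee_rot: [0.727, 0.687, 0.003, 0.0]
wrist_force: [1.3, 1.4, -0.6]
gripper_width: 0.552
```

Call:
servo_tool(
  plan=[
    [9.6,-36,0,0,0,0,0.1],
    [9.6,-36,0,0,0,0,0.1],
    [9.6,-36,0,0,0,0,0.1],
    [9.6,-36,0,0,0,0,0.1],
    [0,0,0,0,0,0,0.1],
    [0,0,0,0,0,0,0.1],
  ],
)

```text
time_s: 25.7
position: [0.5822, -0.0509, 0.3149]
ee_rot: [0.731, 0.682, -0.0, 0.0]
wrist_force: [-0.3, 1.3, 0.2]
gripper_width: 0.548
```

```bash
python3 st.py 607.1 -138.4 194 -.0626;python3 - <<'E'
from m import *
s=grab("side","s18");t=grab("top","t18")
for nm,im,box in(("top",t,(150,215,258,255)),("top",t,(310,190,425,300)),("side",s,(170,240,320,385))):
    for c,a,p in blobs(im,*box):
        (cx,cy),(d1,d2),an=cv2.fitEllipse(p.astype(np.float32))
        print(nm,c.round(1),round(a),"ell",round(cx,1),round(cy,1),round(d1,1),round(d2,1),"z.022",onz(nm,cx,cy,.022).round(4)[:2],"z.04",onz(nm,cx,cy,.04).round(4)[:2])
E
```

```text
t 25.7 pos [582.2 -50.9 314.9] jaw -0.0693 tilt xy [-0.0006 -0.0006] F [-0.3  1.3  0.2] T [ 0.09 -0.04  0.  ] w 0.548 q [ 0.52  0.43 -0.64  1.59  0.27  1.21 -0.24]
delta [  24.9  -87.5 -120.9] yaw [np.float64(0.0067)]
top [247.4 238.3] 118 ell 247.3 238.3 12.1 12.4 z.022 [0.5374 0.0699] z.04 [0.535  0.0689]
top [229.6 237.2] 169 ell 229.6 237.2 14.3 15.1 z.022 [0.5415 0.1178] z.04 [0.539 0.116]
top [209.4 236.1] 225 ell 209.3 236.0 16.9 17.1 z.022 [0.546  0.1728] z.04 [0.5434 0.1701]
top [186.8 234.7] 284 ell 186.7 234.7 18.7 19.6 z.022 [0.551  0.2342] z.04 [0.5483 0.2305]
top [160.6 233.9] 381 ell 160.7 233.3 22.0 23.1 z.022 [0.5565 0.3052] z.04 [0.5538 0.3004]
top [372.4 279.3] 83 ell 372.7 279.3 6.9 17.2 z.022 [ 0.4192 -0.2621] z.04 [ 0.4186 -0.2579]
top [398.6 243. ] 224 ell 399.1 244.9 12.7 27.0 z.022 [ 0.5092 -0.34  ] z.04 [ 0.5072 -0.3347]
side [247.1 366.4] 239 ell 246.2 364.6 16.6 35.2 z.022 [ 0.5125 -0.3485] z.04 [ 0.513  -0.3559]
side [193.9 312.6] 316 ell 193.9 312.7 18.4 21.9 z.022 [ 0.4105 -0.2274] z.04 [ 0.4132 -0.2373]
side [243.6 273.6] 97 ell 243.5 273.6 7.7 16.1 z.022 [ 0.5176 -0.141 ] z.04 [ 0.518  -0.1527]
side [284.  266.7] 108 ell 284.0 266.6 11.4 12.1 z.022 [ 0.6081 -0.131 ] z.04 [ 0.6066 -0.143 ]
```

View pics/s18.png

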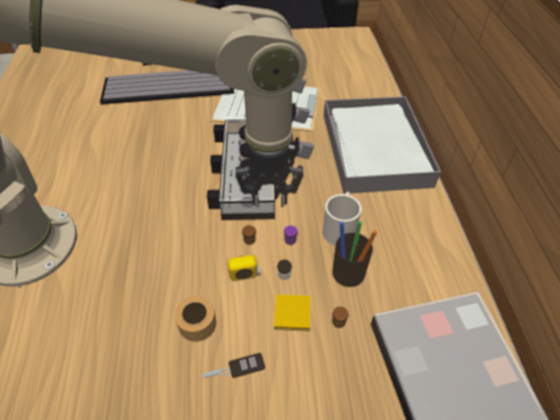

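View pics/t18.png

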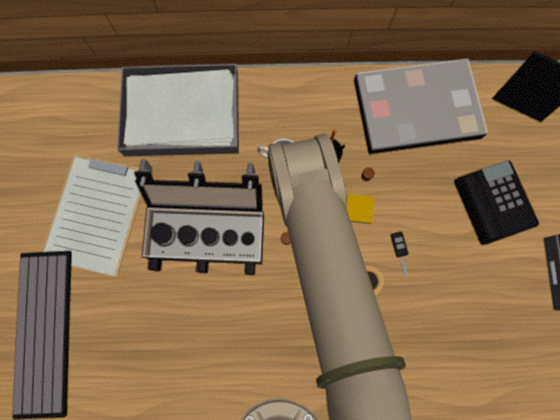

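Call:
servo_tool(
  plan=[
    [9,-36,0,0,0,0,0.1],
    [9,-36,0,0,0,0,0.1],
    [7,-18,-20,0,0,0,0.1],
    [0,0,-25,0,0,0,0.1],
    [0,0,0,0,0,0,0.1],
    [0,0,0,0,0,0,0.1],
    [0,0,0,0,0,0,0.1],
  ],
)

```text
time_s: 26.38
position: [0.6074, -0.1349, 0.2717]
ee_rot: [0.728, 0.686, 0.001, -0.0]
wrist_force: [1.3, 1.3, 0.4]
gripper_width: 0.551
```

```bash
python3 st.py 607.1 -138.4 194 -.0626
```

```text
t 26.38 pos [ 607.4 -134.9  271.7] jaw -0.0598 tilt xy [0.001  0.0011] F [1.3 1.3 0.4] T [ 0.03 -0.02 -0.03] w 0.551 q [ 0.59  0.54 -0.59  1.53  0.32  1.17 -0.12]
delta [ -0.3  -3.5 -77.7] yaw [np.float64(-0.0028)]
```

Call:
servo_tool(
  plan=[
    [0,-2,-24,0,0,0,0.1],
    [0,0,-24,0,0,0,0.1],
    [0,0,-18,0,0,0,0.1],
    [0,0,-8,0,0,0,0.1],
    [0,0,-3,0,0,0,0.1],
    [0,0,0,0,0,0,0.1],
    [0,0,0,0,0,0,0.1],
  ],
)

```text
time_s: 26.97
position: [0.6078, -0.139, 0.1952]
ee_rot: [0.729, 0.685, 0.001, 0.001]
wrist_force: [-0.4, 0.0, 0.6]
gripper_width: 0.544
```

```bash
python3 st.py 607.1 -138.4 194 -.0626;python3 - <<'E'
from m import *
s=grab("side");crop(s,200,190,360,350,3.7,"s19")
E
```

```text
t 26.97 pos [ 607.8 -139.   195.2] jaw -0.0626 tilt xy [ 0.0024 -0.0003] F [-0.4  0.   0.6] T [-0.01 -0.02 -0.02] w 0.544 q [ 0.58  0.63 -0.56  1.59  0.37  1.03 -0.15]
delta [-0.7  0.6 -1.2] yaw [np.float64(0.0)]
```

View pics/s19.png

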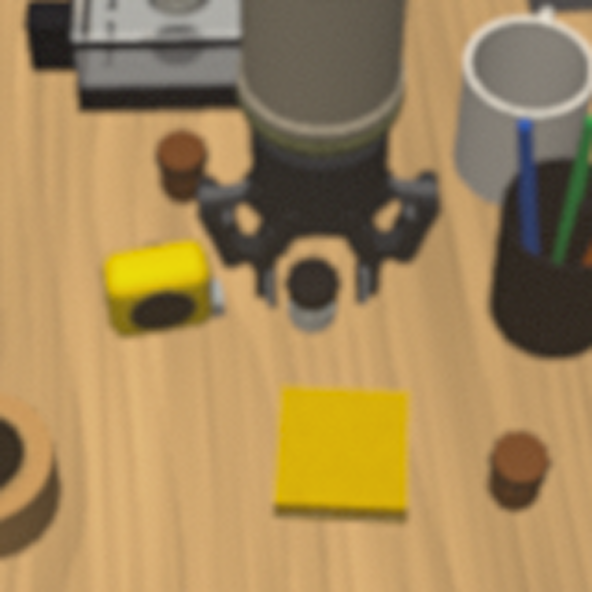

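Call:
servo_tool(
  plan=[
    [0,0.4,0,0,0,0,-0.3],
    [0,0,0,0,0,0,-0.9],
    [0,0,0,0,0,0,-0.9],
    [0,0,8,0,0,0,-0.9],
    [0,0,25,0,0,0,-0.9],
    [0,0,35,0,0,0,-0.9],
    [-4,10,35,0,0,0,-0.9],
    [-10,25,15,0,0,0,-0.9],
  ],
)

```text
time_s: 27.68
position: [0.5943, -0.1077, 0.3167]
ee_rot: [0.731, 0.682, 0.001, 0.003]
wrist_force: [0.3, -0.5, 0.5]
gripper_width: 0.349
```

Call:
servo_tool(
  plan=[
    [-12,35,0,0,0,0,-0.9],
    [-12,35,0,0,0,0,-0.9],
    [-12,35,0,0,0,0,-0.9],
    [-12,35,0,0,0,0,-0.9],
    [-8.5,32,0,0,0,0,-0.9],
    [0,0,0,0,0,0,-0.9],
    [0,0,0,0,0,0,-0.9],
    [0,0,0,0,0,0,-0.9],
  ],
)

```text
time_s: 28.35
position: [0.5366, 0.0675, 0.3119]
ee_rot: [0.729, 0.684, -0.0, 0.0]
wrist_force: [0.0, -0.7, -0.4]
gripper_width: 0.35
```

```bash
python3 st.py 537.2 69.8 203.5 -.0626
```

```text
t 28.35 pos [536.6  67.5 311.9] jaw -0.0633 tilt xy [ 0.0006 -0.0007] F [ 0.  -0.7 -0.4] T [-0.02  0.01 -0.02] w 0.35 q [ 0.39  0.35 -0.71  1.71  0.25  1.17 -0.44]
delta [   0.6    2.3 -108.4] yaw [np.float64(0.0007)]
```

Call:
servo_tool(
  plan=[
    [0.2,1,-20,0,0,0,-0.9],
    [0,0,-28,0,0,0,-0.9],
    [0,0,-18,0,0,0,-0.9],
    [0,0,-8,0,0,0,-0.9],
    [0,0,0,0,0,0,-0.9],
    [0,0,0,0,0,0,-0.9],
  ],
)

```text
time_s: 28.85
position: [0.5372, 0.068, 0.2378]
ee_rot: [0.73, 0.684, -0.0, -0.0]
wrist_force: [-0.5, -0.6, 0.5]
gripper_width: 0.349
```

```bash
python3 st.py 537.2 69.8 203.5 -.0626;python3 - <<'E'
from m import *
s=grab("side");crop(s,170,50,350,230,3.3,"s20")
E
```

```text
t 28.85 pos [537.2  68.  237.8] jaw -0.0648 tilt xy [-0.0001  0.0001] F [-0.5 -0.6  0.5] T [0.01 0.05 0.01] w 0.349 q [ 0.36  0.44 -0.68  1.78  0.31  1.03 -0.5 ]
delta [  0.    1.8 -34.3] yaw [np.float64(0.0022)]
```

View pics/s20.png

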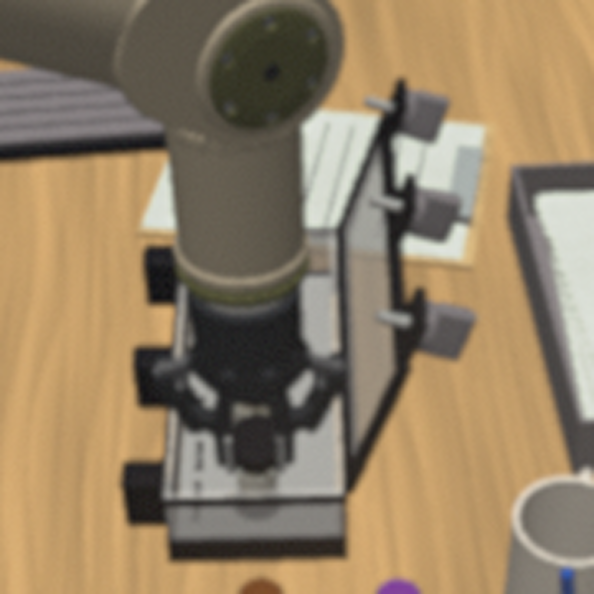

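Call:
servo_tool(
  plan=[
    [0,1.2,-8,0,0,0,-0.9],
    [0,0,-10,0,0,0,-0.9],
    [0,0,-7,0,0,0,-0.9],
    [0,0,-5,0,0,0,-0.9],
    [0,0,-3,0,0,0,-0.9],
    [0,0,0,0,0,0,-0.9],
    [0,0,0,0,0,0,-0.9],
  ],
)

```text
time_s: 29.48
position: [0.5367, 0.0702, 0.2043]
ee_rot: [0.729, 0.684, -0.0, -0.0]
wrist_force: [-0.4, -0.0, 0.3]
gripper_width: 0.35
```

```bash
python3 st.py 537.2 69.8 203.5 -.0626;python3 - <<'E'
from m import *
s=grab("side");crop(s,170,50,350,230,3.3,"s21")
E
```

```text
t 29.48 pos [536.7  70.2 204.3] jaw -0.0631 tilt xy [-0.0003  0.0002] F [-0.4 -0.   0.3] T [ 0.01 -0.    0.04] w 0.35 q [ 0.34  0.48 -0.66  1.81  0.35  0.97 -0.53]
delta [ 0.5 -0.4 -0.8] yaw [np.float64(0.0005)]
```

View pics/s21.png

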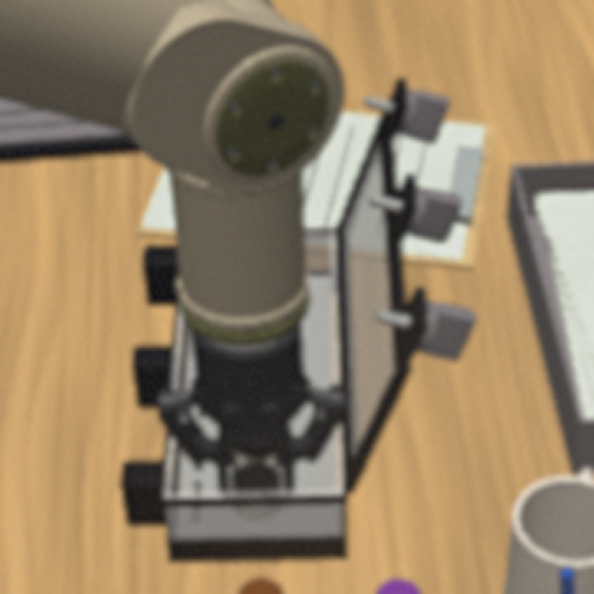

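Call:
servo_tool(
  plan=[
    [0,0,-0.7,0,0,0,-0.9],
    [0,0,0,0,0,0,-0.2],
    [0,0,0,0,0,0,0.0],
    [0,0,0,0,0,0,0.0],
    [0,0,15,0,0,0,0.0],
    [0,0,35,0,0,0,0.0],
    [0,-5,40,0,0,0,0.0],
    [0,-25,30,0,0,0,0.0],
  ],
)

```text
time_s: 30.2
position: [0.5363, 0.0447, 0.3268]
ee_rot: [0.727, 0.687, 0.002, -0.0]
wrist_force: [2.6, 1.1, 0.3]
gripper_width: 0.496
```

Call:
servo_tool(
  plan=[
    [0,-35,20,0,0,0.12,-0.5],
    [0,-35,20,0,0,0.12,-1],
    [0,-35,20,0,0,0.12,-1],
    [0,-20,20,0,0,0.12,-1],
    [0,0,20,0,0,0.12,-1],
    [0,0,10,0,0,0.12,-1],
    [0,0,0,0,0,0.12,-1],
    [0,0,0,0,0,0.12,-1],
  ],
)

```text
time_s: 30.87
position: [0.537, -0.0793, 0.4316]
ee_rot: [0.337, 0.941, 0.0, 0.001]
wrist_force: [-0.3, 0.6, 0.5]
gripper_width: -0.002
```

```bash
python3 st.py;python3 - <<'E'
from m import *
s=grab("side","s22");t=grab("top","t22")
crop(t,130,150,330,300,4,"t22b");crop(s,190,60,340,230,3.5,"s22b")
for u,v in((142.4,257.4),(261.6,263)): print(onz("top",u,v,.07))
for c,a,p in blobs(t,150,215,258,255):
    (cx,cy),(d1,d2),an=cv2.fitEllipse(p.astype(np.float32)); print(cx,cy,d1,d2,onz("top",cx,cy,.045))
E
```

```text
t 30.87 pos [537.  -79.3 431.6] jaw 0.8827 tilt xy [ 0.0019 -0.0006] F [-0.3  0.6  0.5] T [-0.01  0.09  0.04] w -0.002 q [ 0.75  0.28 -0.82  1.53  0.21  1.42  0.81]
[0.48758385 0.33825928 0.07      ]
[0.46615458 0.0313269  0.07      ]
247.0523223876953 238.08888244628906 12.140610694885254 12.930724143981934 [0.53480171 0.06930273 0.045     ]
229.6370391845703 237.17955017089844 14.280914306640625 15.140862464904785 [0.53834235 0.11545893 0.045     ]
209.35971069335938 236.07968139648438 16.89920997619629 17.169525146484375 [0.54256955 0.16930081 0.045     ]
186.72280883789062 234.75643920898438 18.803985595703125 19.660341262817383 [0.54754064 0.22957458 0.045     ]
160.68617248535156 233.29222106933594 21.956491470336914 23.240333557128906 [0.55310303 0.29916601 0.045     ]
```

View pics/t22b.png

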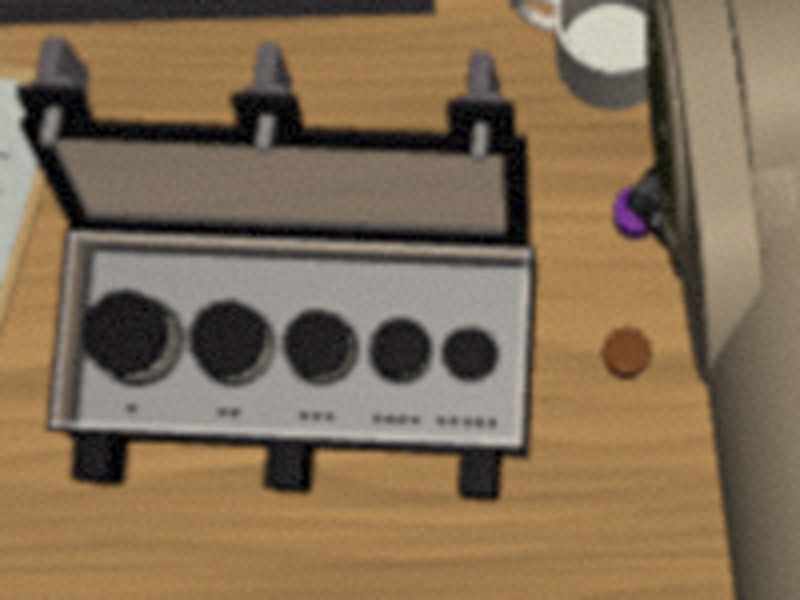

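View pics/s22b.png

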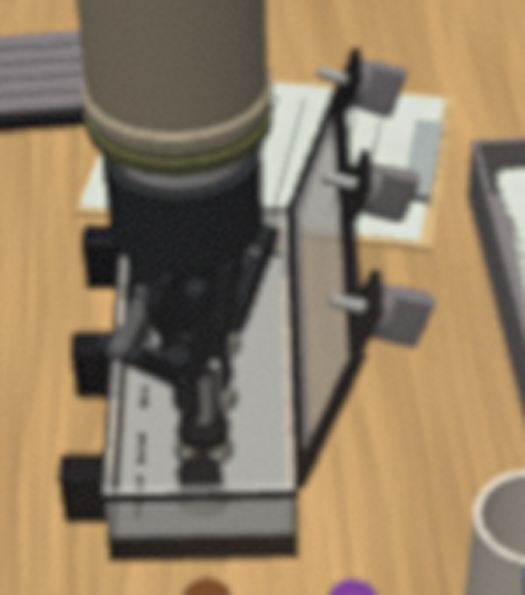

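```bash
python3 - <<'E'
from h import *
ps=-.0626;ex=np.array([np.cos(ps),np.sin(ps)]);ey=np.array([-np.sin(ps),np.cos(ps)]);o=np.array([540.8,180.8])
for n,(u,v) in dict(l=(155,264.5),m=(202.2,267.5),r=(250,269.5)).items():
    p=onz("top",u,v,.06)[:2]*1e3;print(n,p.round(1),((p-o)@ex).round(1),((p-o)@ey).round(1))
for a,b in (((190+365/3.5,60+185/3.5),(130+270/4,150+105/4)),((190+352/3.5,60+80/3.5),(130+65/4,150+103/4)),((190+372/3.5,60+315/3.5),(130+480/4,150+115/4))):
    p,r=tri(a,b);q=p[:2]*1e3-o;print((p*1e3).round(0),"case",(q@ex).round(0),(q@ey).round(0),np.round(r,4),"theta",np.arctan2(p[2]*1e3-70.5,64-q@ex))
E
```

```text
l [469.4 307.8] -79.2 122.3
m [459.  185.2] -81.9 -0.7
r [451.   61.8] -82.2 -124.4
[661. 174. 209.] case 121.0 0.0 [0.0007 0.0007] theta 1.9578494431222049
[665. 293. 212.] case 117.0 120.0 [0.0014 0.0014] theta 1.92916441599318
[652.  51. 202.] case 120.0 -122.0 [0.0008 0.0008] theta 1.9701945245825703
```

Call:
servo_tool(
  plan=[
    [18,24,0,0,0,-0.118,-1],
    [18,24,0,0,0,-0.118,-1],
    [18,24,0,0,0,-0.118,-1],
    [18,24,0,0,0,-0.118,-1],
    [18,24,0,0,0,-0.118,-1],
    [18,24,0,0,0,-0.118,-1],
    [18,24,0,0,0,-0.118,-1],
    [18,20,0,0,0,-0.118,-1],
  ],
)

```text
time_s: 31.63
position: [0.6814, 0.111, 0.4299]
ee_rot: [0.734, 0.68, -0.0, -0.0]
wrist_force: [-0.0, 0.6, 0.1]
gripper_width: 0.004
```

Call:
servo_tool(
  plan=[
    [0,0,0,0,0,0,-1],
    [0,0,0,0,0,0,-1],
    [0,0,0,0,0,0,-1],
    [0,0,0,0,0,0,-1],
  ],
)

```text
time_s: 31.97
position: [0.6808, 0.1076, 0.4305]
ee_rot: [0.731, 0.682, -0.0, 0.0]
wrist_force: [-0.9, -0.4, 1.1]
gripper_width: -0.004
```

```bash
python3 st.py 681.6 109.8 351 -.0626;python3 - <<'E'
from m import *
s=grab("side");crop(s,190,20,370,230,2.8,"s23")
E
```

```text
t 31.97 pos [680.8 107.6 430.5] jaw -0.0689 tilt xy [ 0.0001 -0.0008] F [-0.9 -0.4  1.1] T [ 0.   -0.02  0.03] w -0.004 q [ 0.16  0.6  -0.64  1.09  0.34  1.55 -0.46]
delta [  0.8   2.2 -79.5] yaw [np.float64(0.0063)]
```

View pics/s23.png

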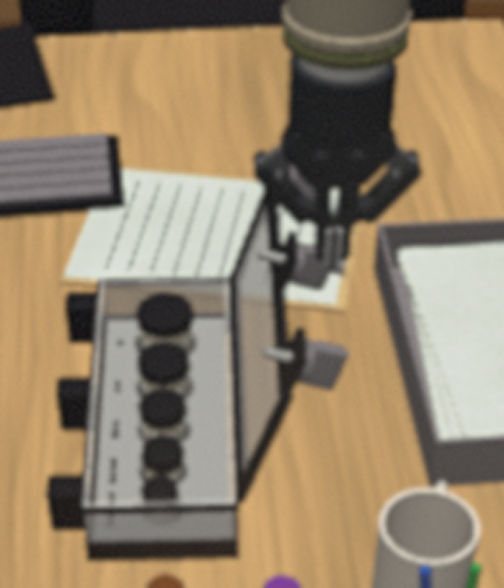

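Call:
servo_tool(
  plan=[
    [0.8,1.5,-15,0,0,0,-1],
    [0,0,-25,0,0,0,-1],
    [0,0,-25,0,0,0,-1],
    [0,0,-15,0,0,0,-1],
    [0,0,0,0,0,0,-1],
    [0,0,0,0,0,0,-1],
  ],
)

```text
time_s: 32.52
position: [0.6816, 0.1089, 0.3504]
ee_rot: [0.731, 0.682, -0.001, -0.0]
wrist_force: [-0.2, -0.3, 1.8]
gripper_width: 0.001
```

```bash
python3 st.py 681.6 109.8 351 -.0626;python3 - <<'E'
from m import *
s=grab("side");crop(s,190,20,370,230,2.8,"s24")
t=grab("top");crop(t,130,130,330,280,4,"t24")
E
```

```text
t 32.52 pos [681.6 108.9 350.4] jaw -0.0685 tilt xy [-0.0011 -0.0007] F [-0.2 -0.3  1.8] T [ 0.   -0.    0.02] w 0.001 q [ 0.17  0.63 -0.63  1.22  0.36  1.4  -0.49]
delta [0.  0.9 0.6] yaw [np.float64(0.0059)]
```

View pics/s24.png

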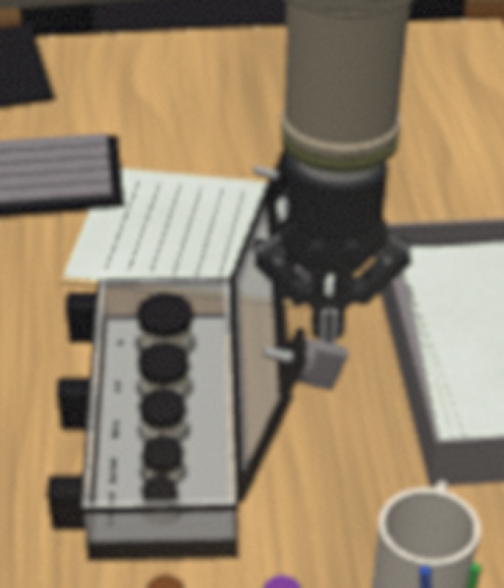

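View pics/t24.png

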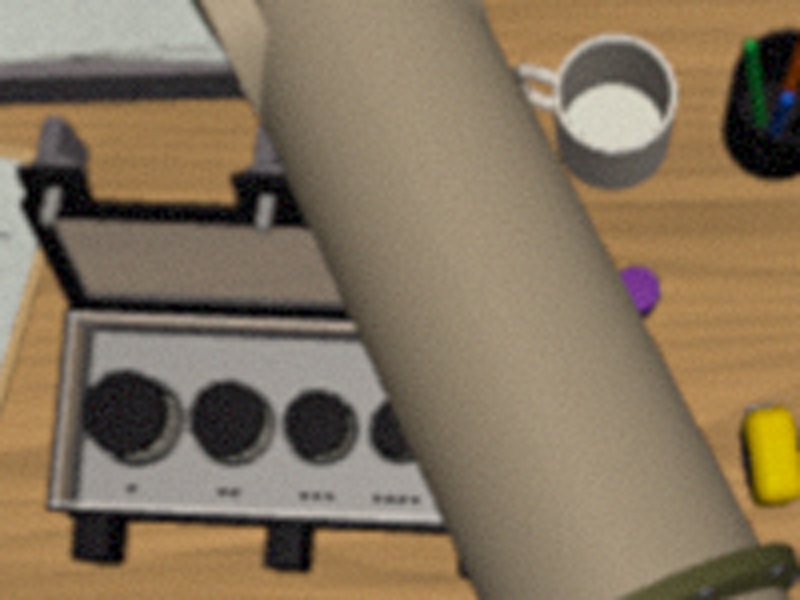

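Call:
servo_tool(
  plan=[
    [-12,0.7,0,0,0,0,-1],
    [-12,0.7,0,0,0,0,-1],
    [-12,0.7,0,0,0,0,-1],
    [-12,0.7,0,0,0,0,-1],
    [-6,0.4,0,0,0,0,-1],
    [0,0,0,0,0,0,-1],
  ],
)

```text
time_s: 33.12
position: [0.6274, 0.1138, 0.3529]
ee_rot: [0.73, 0.683, 0.001, 0.001]
wrist_force: [0.8, 0.4, -0.2]
gripper_width: -0.0
```

```bash
python3 st.py 627.6 113 351 -.0626;python3 - <<'E'
from m import *
s=grab("side");crop(s,190,20,370,230,2.8,"s25")
E
```

```text
t 33.12 pos [627.4 113.8 352.9] jaw -0.0665 tilt xy [0.0035 0.0002] F [ 0.8  0.4 -0.2] T [ 0.    0.02 -0.02] w -0.0 q [ 0.22  0.52 -0.66  1.39  0.32  1.34 -0.51]
delta [ 0.2 -0.8 -1.9] yaw [np.float64(0.0039)]
```

View pics/s25.png

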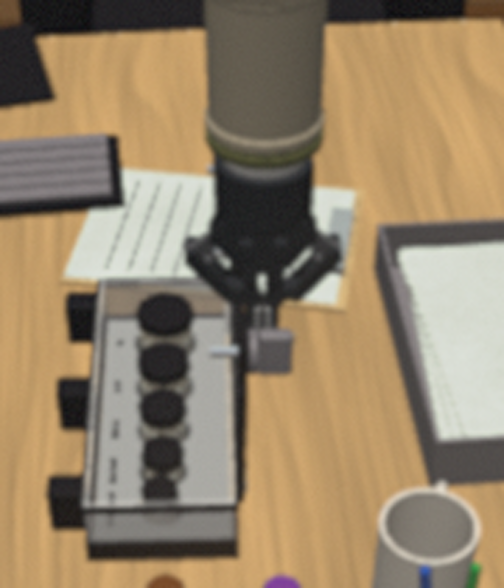

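Call:
servo_tool(
  plan=[
    [-12.5,0.5,-3,0,0,0,-1],
    [-12.5,0.5,-3,0,0,0,-1],
    [-10,0.5,-3,0,0,0,-1],
    [-10,0.5,-2,0,0,0,-1],
    [-10,0.5,-4,0,0,0,-1],
    [-10,0.5,-4,0,0,0,-1],
    [0,0,0,0,0,0,-1],
  ],
)

```text
time_s: 33.75
position: [0.5619, 0.1168, 0.331]
ee_rot: [0.73, 0.683, -0.001, -0.0]
wrist_force: [0.2, -0.1, 1.2]
gripper_width: -0.001
```

```bash
python3 st.py 627.6 113 351 -.0626;python3 - <<'E'
from m import *
s=grab("side");crop(s,190,20,370,230,2.8,"s26")
E
```

```text
t 33.75 pos [561.9 116.8 331. ] jaw -0.0659 tilt xy [-0.0015 -0.0002] F [ 0.2 -0.1  1.2] T [ 0.02 -0.04 -0.02] w -0.001 q [ 0.27  0.4  -0.69  1.6   0.27  1.24 -0.53]
delta [65.7 -3.8 20. ] yaw [np.float64(0.0033)]
```

View pics/s26.png

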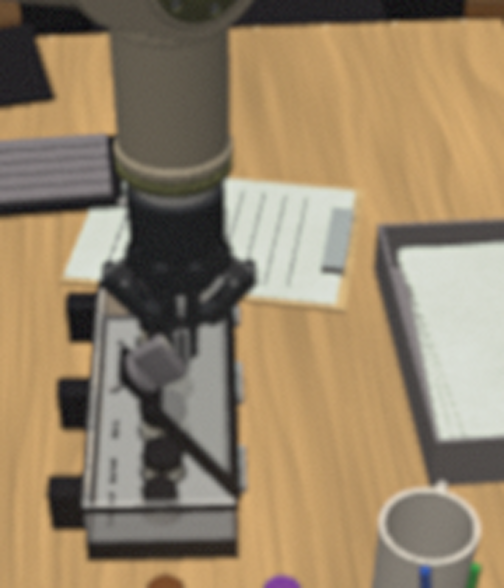

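Call:
servo_tool(
  plan=[
    [-9,0.5,-6,0,0,0,-1],
    [-9,0.5,-7,0,0,0,-1],
    [-8,0.5,-8,0,0,0,-1],
    [-7,0.5,-9,0,0,0,-1],
    [-6,0.4,-10,0,0,0,-1],
    [-5,0.3,-10,0,0,0,-1],
    [-4,0.2,-10,0,0,0,-1],
    [0,0,0,0,0,0,-1],
  ],
)

```text
time_s: 34.47
position: [0.514, 0.1191, 0.2694]
ee_rot: [0.73, 0.683, -0.001, -0.001]
wrist_force: [0.3, -0.2, -0.8]
gripper_width: -0.0
```

```bash
python3 st.py;python3 - <<'E'
from m import *
s=grab("side");crop(s,190,20,370,230,2.8,"s27")
E
```

```text
t 34.47 pos [514.  119.1 269.4] jaw -0.0666 tilt xy [-0.0034 -0.0005] F [ 0.3 -0.2 -0.8] T [-0.05  0.05  0.03] w -0.0 q [ 0.29  0.37 -0.7   1.79  0.27  1.08 -0.57]
```

View pics/s27.png

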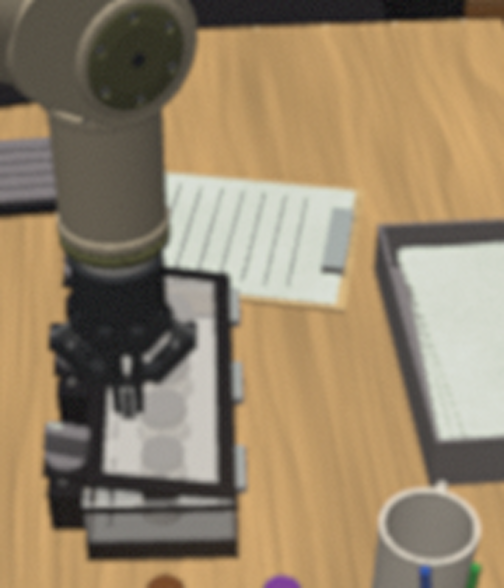

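Call:
servo_tool(
  plan=[
    [-2,0.1,-5,0,0,0,-1],
    [-1,0.1,-6,0,0,0,-1],
    [-1,0,-5,0,0,0,-1],
    [0,0,-3,0,0,0,-1],
    [0,0,-2,0,0,0,-1],
    [0,0,0,0,0,0,-1],
    [0,0,0,0,0,0,-1],
  ],
)

```text
time_s: 35.1
position: [0.5107, 0.1198, 0.2519]
ee_rot: [0.73, 0.683, -0.0, 0.0]
wrist_force: [-7.5, -2.5, 18.7]
gripper_width: 0.003
```

```bash
python3 st.py;python3 - <<'E'
from m import *
s=grab("side");crop(s,190,20,370,230,2.8,"s28")
E
```

```text
t 35.1 pos [510.7 119.8 251.9] jaw -0.0667 tilt xy [ 0.0002 -0.0011] F [-7.5 -2.5 18.7] T [-0.59  1.86 -0.03] w 0.003 q [ 0.28  0.39 -0.69  1.81  0.28  1.04 -0.59]
```

View pics/s28.png

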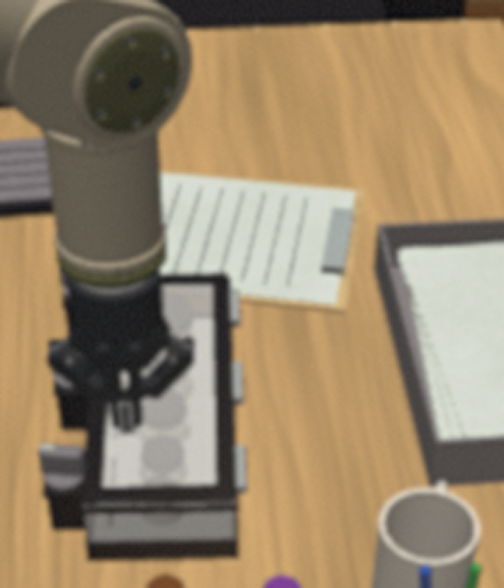

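Call:
servo_tool(
  plan=[
    [0,0,10,0,0,0,-1],
    [0,0,25,0,0,0,-1],
    [0,0,35,0,0,0.1,-0.6],
    [0,-15,25,0,0,0.12,-0.2],
    [0,-30,10,0,0,0.12,-0.2],
    [0,-35,0,0,0,0.12,-0.2],
    [0,-35,0,0,0,0.12,-0.2],
    [0,-35,0,0,0,0.12,-0.2],
  ],
)

```text
time_s: 35.82
position: [0.5107, -0.0272, 0.3558]
ee_rot: [0.456, 0.89, 0.0, 0.001]
wrist_force: [1.3, -0.3, -0.0]
gripper_width: 0.402
```

Call:
servo_tool(
  plan=[
    [0,-35,0,0,0,0.12,-0.2],
    [0,-35,0,0,0,0.12,-0.2],
    [0,0,0,0,0,0.12,-0.2],
    [0,0,0,0,0,0.12,-0.2],
    [0,0,0,0,0,0.12,-0.2],
  ],
)

```text
time_s: 36.23
position: [0.5108, -0.0966, 0.3552]
ee_rot: [0.174, 0.985, 0.0, -0.0]
wrist_force: [-0.3, 0.3, 0.1]
gripper_width: 0.403
```

```bash
python3 st.py;python3 - <<'E'
from m import *
s=grab("side","s29");t=grab("top","t29")
crop(t,130,170,290,290,5,"t29b");crop(s,190,90,300,230,4,"s29b")
E
```

```text
t 36.23 pos [510.8 -96.6 355.2] jaw 1.22 tilt xy [-0.0001  0.0002] F [-0.3  0.3  0.1] T [0.01 0.02 0.  ] w 0.403 q [ 0.81  0.28 -0.81  1.7   0.21  1.25  1.17]
```

View pics/t29b.png

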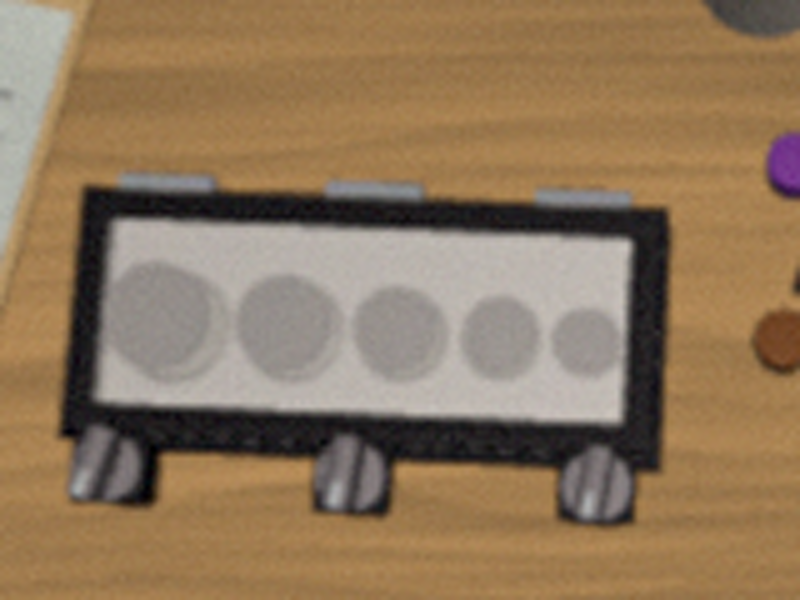

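View pics/s29b.png

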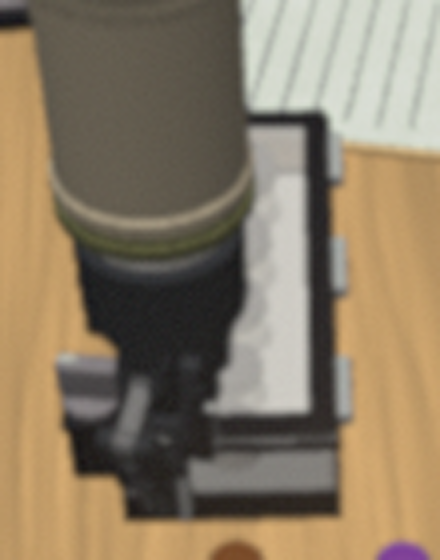

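```bash
python3 - <<'E'
from h import *
t=cv2.imread("pics/t29.png")
for n,(u,v) in dict(l=(151.6,263),m=(200.4,265),r=(249.4,267)).items():
    print(n,(onz("top",u,v,.0875)[:2]*1e3).round(1))
crop(t,140,248,168,276,14,"kl");crop(t,188,250,216,278,14,"km");crop(t,236,252,264,280,14,"kr")
im=np.hstack([cv2.imread(f"pics/k{c}.png") for c in"lmr"]);cv2.imwrite("pics/k.png",cv2.resize(im,None,fx=.67,fy=.67))
E
```

```text
l [471.2 309. ]
m [463.4 185.3]
r [455.5  61.8]
```

View pics/k.png

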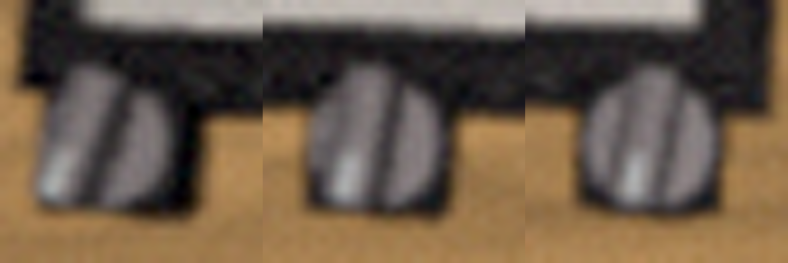

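Call:
servo_tool(
  plan=[
    [-6,35,0,0,0,0.085,-0.2],
    [-6,35,0,0,0,0.085,-0.2],
    [-6,35,0,0,0,0,-0.2],
    [-6,35,0,0,0,0,-0.2],
    [-6,35,0,0,0,0,-0.2],
    [-6,35,0,0,0,0,-0.2],
    [-6,36,0,0,0,0,-0.2],
    [-6,36,0,0,0,0,-0.2],
  ],
)

```text
time_s: 37.0
position: [0.4622, 0.1881, 0.3555]
ee_rot: [0.095, 0.995, -0.0, 0.0]
wrist_force: [1.6, -0.1, 0.2]
gripper_width: 0.398
```

Call:
servo_tool(
  plan=[
    [0,0,-25,0,0,0,-0.2],
    [0,0,-15,0,0,0,-0.2],
    [0,0,0,0,0,0,-0.2],
    [0,0,0,0,0,0,-0.2],
    [0,0,0,0,0,0,-0.2],
  ],
)

```text
time_s: 37.42
position: [0.4633, 0.1863, 0.3161]
ee_rot: [0.093, 0.996, 0.0, 0.0]
wrist_force: [-0.2, -0.3, 0.2]
gripper_width: 0.401
```

```bash
python3 st.py 463 185.5 262 1.39
```

```text
t 37.42 pos [463.3 186.3 316.1] jaw 1.3837 tilt xy [0.0007 0.0003] F [-0.2 -0.3  0.2] T [ 0.03 -0.03 -0.05] w 0.401 q [ 0.38  0.32 -0.97  1.8   0.28  1.17  0.7 ]
delta [ -0.3  -0.8 -54.1] yaw [np.float64(0.0063)]
```

Call:
servo_tool(
  plan=[
    [0,-0.5,-20,0,0,0,-0.2],
    [0,0,-18,0,0,0,-0.2],
    [0,0,-10,0,0,0,-0.2],
    [0,0,-5,0,0,0,-0.2],
    [0,0,-1,0,0,0,-0.2],
    [0,0,0,0,0,0,-0.2],
    [0,0,0,0,0,0,-0.2],
  ],
)

```text
time_s: 38.0
position: [0.4633, 0.1861, 0.2622]
ee_rot: [0.092, 0.996, 0.0, 0.001]
wrist_force: [-1.3, 0.1, 1.0]
gripper_width: 0.398
```

```bash
python3 st.py 463 185.5 262 1.39;python3 - <<'E'
from m import *
s=grab("side");crop(s,170,80,330,240,3.7,"s30")
E
```

```text
t 38.0 pos [463.3 186.1 262.2] jaw 1.3858 tilt xy [0.0013 0.0005] F [-1.3  0.1  1. ] T [ 0.02 -0.    0.  ] w 0.398 q [ 0.34  0.39 -0.94  1.86  0.35  1.07  0.65]
delta [-0.3 -0.6 -0.2] yaw [np.float64(0.0042)]
```

View pics/s30.png

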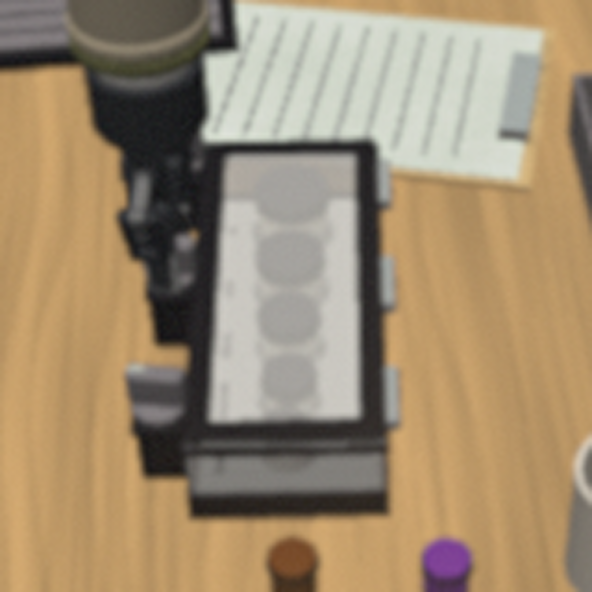

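Around the centre knob. Close.

Call:
servo_tool(
  plan=[
    [0,0,0,0,0,0,-0.5],
    [0,0,0,0,0,0,-0.9],
    [0,0,0,0,0,0,-1],
    [0,0,0,0,0,0,-1],
  ],
)

```text
time_s: 38.38
position: [0.4634, 0.1883, 0.2627]
ee_rot: [0.091, 0.996, 0.003, 0.002]
wrist_force: [3.9, 8.9, -1.5]
gripper_width: 0.148
```

```bash
python3 st.py 463 185.5 262 1.39
```

```text
t 38.38 pos [463.4 188.3 262.7] jaw 1.388 tilt xy [0.0037 0.0048] F [ 3.9  8.9 -1.5] T [ 1.74 -0.53 -0.08] w 0.148 q [ 0.34  0.39 -0.94  1.86  0.35  1.07  0.65]
delta [-0.4 -2.8 -0.7] yaw [np.float64(0.002)]
```

Call:
servo_tool(
  plan=[
    [0,2.3,0,0,0,0,-1],
    [0,0,0,0,0,-0.08,-1],
    [0,0,0,0,0,-0.1,-1],
    [0,0,0,0,0,-0.1,-1],
    [0,0,0,0,0,-0.1,-1],
    [0,0,0,0,0,-0.1,-1],
    [0,0,0,0,0,-0.1,-1],
    [0,0,0,0,0,0,-1],
  ],
)

```text
time_s: 39.05
position: [0.4633, 0.1886, 0.2624]
ee_rot: [0.376, 0.927, 0.001, 0.001]
wrist_force: [-1.1, 1.2, 6.6]
gripper_width: 0.149
```

```bash
python3 st.py 463 185.5 262 -0.0626
```

```text
t 39.05 pos [463.3 188.6 262.4] jaw 0.7996 tilt xy [0.0019 0.0003] F [-1.1  1.2  6.6] T [-0.03  0.18 -0.01] w 0.149 q [ 0.25  0.35 -0.82  1.86  0.29  1.05  0.11]
delta [-0.3 -3.1 -0.4] yaw [np.float64(-0.8622)]
```

Call:
servo_tool(
  plan=[
    [0,0,0,0,0,-0.11,-1],
    [0,0,0,0,0,-0.11,-1],
    [0,0,0,0,0,-0.11,-1],
    [0,0,0,0,0,-0.11,-1],
    [0,0,0,0,0,-0.11,-1],
    [0,0,0,0,0,-0.11,-1],
    [0,0,0,0,0,-0.1,-1],
    [0,0,0,0,0,-0.06,-1],
  ],
)

```text
time_s: 39.72
position: [0.4626, 0.1885, 0.2623]
ee_rot: [0.714, 0.7, -0.0, 0.0]
wrist_force: [-5.4, -0.7, 10.2]
gripper_width: 0.152
```

Call:
servo_tool(
  plan=[
    [0,0,0,0,0,-0.04,-1],
    [0,0,0,0,0,-0.03,-1],
    [0,0,0,0,0,0,-1],
    [0,0,0,0,0,0,-1],
  ],
)

```text
time_s: 40.05
position: [0.4626, 0.1885, 0.2623]
ee_rot: [0.736, 0.677, -0.0, 0.0]
wrist_force: [-4.6, -1.7, 10.5]
gripper_width: 0.153
```

```bash
python3 st.py 463 185.5 262 -0.0626
```

```text
t 40.05 pos [462.6 188.5 262.3] jaw -0.083 tilt xy [ 0.0001 -0.0008] F [-4.6 -1.7 10.5] T [-0.41  1.25  0.45] w 0.153 q [ 0.12  0.31 -0.66  1.87  0.22  1.04 -0.72]
delta [ 0.4 -3.  -0.3] yaw [np.float64(0.0204)]
```

Call:
servo_tool(
  plan=[
    [0,0,0,0,0,0,-0.4],
    [0,0,0,0,0,0,-0.2],
    [0,0,0,0,0,0,-0.2],
    [0,0,20,0,0,0,-0.2],
    [0,0,30,0,0,0,-0.2],
    [0,-5,15,0,0,0.12,-0.2],
    [-1,-15,0,0,0,0.12,-0.2],
    [-1,-15,0,0,0,0.12,-0.2],
  ],
)

```text
time_s: 40.72
position: [0.4611, 0.1536, 0.3275]
ee_rot: [0.6, 0.8, 0.001, 0.001]
wrist_force: [0.2, -0.6, -0.5]
gripper_width: 0.405
```

Call:
servo_tool(
  plan=[
    [-1,-15,0,0,0,0.12,-0.2],
    [-1,-15,0,0,0,0.12,-0.2],
    [-1,-15,0,0,0,0.12,-0.2],
    [-1,-15,0,0,0,0.12,-0.2],
    [-1,-15,0,0,0,0.12,-0.2],
    [-1,-14,0,0,0,0.12,-0.2],
    [-1,0,0,0,0,0.12,-0.2],
    [0,0,0,0,0,0.12,-0.2],
  ],
)

```text
time_s: 41.38
position: [0.4538, 0.063, 0.3261]
ee_rot: [0.165, 0.986, -0.0, -0.0]
wrist_force: [0.3, 1.5, -0.9]
gripper_width: 0.4
```

Call:
servo_tool(
  plan=[
    [0,0,0,0,0,0.12,-0.2],
    [0,0,0,0,0,0.1,-0.2],
    [0,0,0,0,0,0,-0.2],
    [0,0,0,0,0,0,-0.2],
    [0,0,0,0,0,0,-0.2],
  ],
)

```text
time_s: 41.8
position: [0.4539, 0.0641, 0.3262]
ee_rot: [0.059, 0.998, -0.0, -0.0]
wrist_force: [-0.7, -0.5, 0.6]
gripper_width: 0.405
```

```bash
python3 st.py 453.5 63.8 262 1.45;python3 - <<'E'
from m import *
s=grab("side");t=grab("top");crop(s,150,60,330,240,3.3,"s31");crop(t,130,190,290,310,5,"t31")
E
```

```text
t 41.8 pos [453.9  64.1 326.2] jaw 1.4525 tilt xy [-0.0001 -0.0001] F [-0.7 -0.5  0.6] T [ 0.04 -0.   -0.  ] w 0.405 q [ 0.52  0.15 -0.78  1.89  0.11  1.15  1.15]
delta [ -0.4  -0.3 -64.2] yaw [np.float64(-0.0025)]
```

View pics/s31.png

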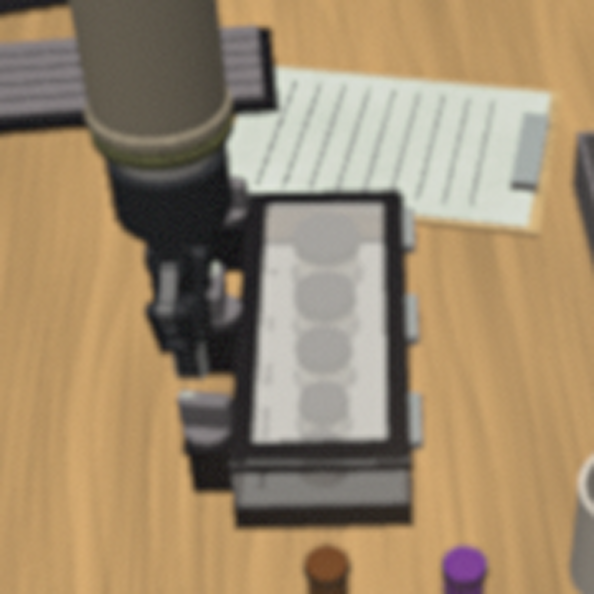

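View pics/t31.png

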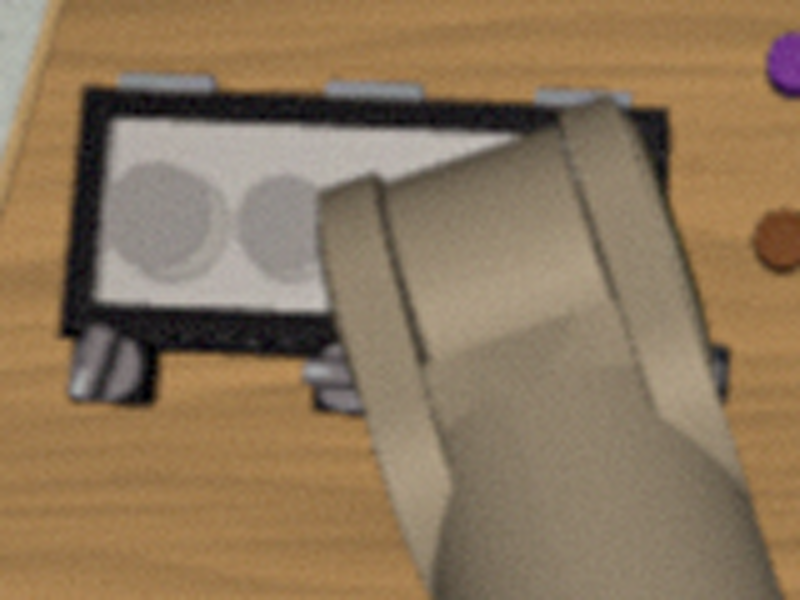

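Call:
servo_tool(
  plan=[
    [-0.3,-0.3,-22,0,0,0,-0.2],
    [0,0,-20,0,0,0,-0.2],
    [0,0,-14,0,0,0,-0.2],
    [0,0,-6,0,0,0,-0.2],
    [0,0,-2,0,0,0,-0.2],
    [0,0,0,0,0,0,-0.2],
    [0,0,0,0,0,0,-0.2],
  ],
)

```text
time_s: 42.48
position: [0.454, 0.0641, 0.263]
ee_rot: [0.058, 0.998, 0.0, 0.001]
wrist_force: [0.2, 0.1, -0.0]
gripper_width: 0.399
```

```bash
python3 st.py 453.5 63.8 262 1.45;python3 - <<'E'
from m import *
s=grab("side");crop(s,170,80,330,240,3.7,"s32")
E
```

```text
t 42.48 pos [454.   64.1 263. ] jaw 1.4557 tilt xy [0.0011 0.0001] F [ 0.2  0.1 -0. ] T [-0.03  0.    0.02] w 0.399 q [ 0.48  0.23 -0.77  1.97  0.19  1.01  1.08]
delta [-0.5 -0.3 -1. ] yaw [np.float64(-0.0057)]
```

View pics/s32.png

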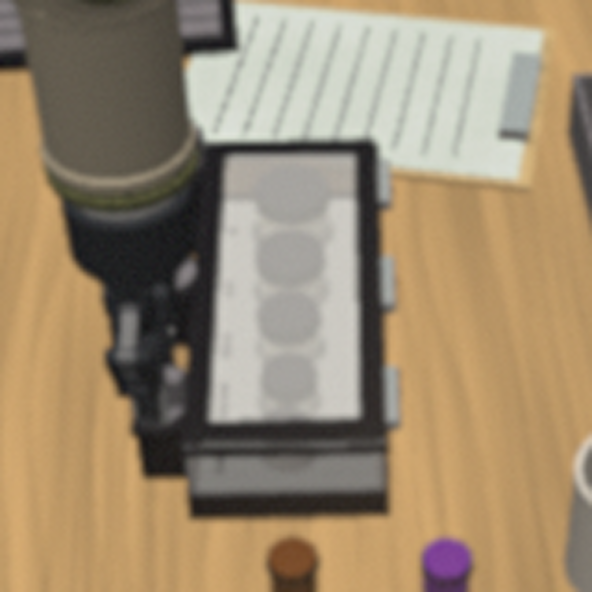

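Call:
servo_tool(
  plan=[
    [0,0,0,0,0,0,-0.5],
    [0,0,0,0,0,0,-0.9],
    [0,0,0,0,0,0,-1],
    [0,0,0,0,0,0,-1],
  ],
)

```text
time_s: 42.87
position: [0.4537, 0.0648, 0.2632]
ee_rot: [0.057, 0.998, 0.0, 0.001]
wrist_force: [-3.2, 3.9, 5.9]
gripper_width: 0.152
```

```bash
python3 st.py 453.5 63.8 262 -0.0626
```

```text
t 42.87 pos [453.7  64.8 263.2] jaw 1.4567 tilt xy [0.0011 0.0006] F [-3.2  3.9  5.9] T [ 0.57  0.63 -0.03] w 0.152 q [ 0.48  0.23 -0.77  1.97  0.19  1.01  1.08]
delta [-0.2 -1.  -1.2] yaw [np.float64(-1.5193)]
```

Call:
servo_tool(
  plan=[
    [0,0.8,0,0,0,-0.07,-1],
    [0,0,0,0,0,-0.11,-1],
    [0,0,0,0,0,-0.11,-1],
    [0,0,0,0,0,-0.11,-1],
    [0,0,0,0,0,-0.11,-1],
    [0,0,0,0,0,-0.11,-1],
    [0,0,0,0,0,-0.11,-1],
    [0,0,0,0,0,-0.06,-1],
  ],
)

```text
time_s: 43.53
position: [0.4539, 0.0655, 0.2632]
ee_rot: [0.44, 0.898, 0.001, 0.001]
wrist_force: [-0.6, 3.0, 4.3]
gripper_width: 0.155
```

Call:
servo_tool(
  plan=[
    [0,0,0,0,0,-0.11,-1],
    [0,0,0,0,0,-0.11,-1],
    [0,0,0,0,0,-0.11,-1],
    [0,0,0,0,0,-0.11,-1],
    [0,0,0,0,0,-0.11,-1],
    [0,0,0,0,0,-0.1,-1],
    [0,0,0,0,0,-0.06,-1],
    [0,0,0,0,0,0,-1],
  ],
)

```text
time_s: 44.2
position: [0.4542, 0.0655, 0.2633]
ee_rot: [0.723, 0.691, 0.001, 0.001]
wrist_force: [1.9, 3.2, 1.8]
gripper_width: 0.153
```

```bash
python3 st.py 453.5 63.8 262 -0.0626
```

```text
t 44.2 pos [454.2  65.5 263.3] jaw -0.0461 tilt xy [0.0027 0.0011] F [1.9 3.2 1.8] T [ 0.7  -0.23 -0.04] w 0.153 q [ 0.3   0.2  -0.56  1.97  0.13  1.   -0.37]
delta [-0.7 -1.7 -1.3] yaw [np.float64(-0.0165)]
```

Call:
servo_tool(
  plan=[
    [0,0.5,0,0,0,-0.04,-1],
    [0,0,0,0,0,-0.03,-1],
    [0,0,0,0,0,0,-1],
    [0,0,0,0,0,0,-1],
  ],
)

```text
time_s: 44.53
position: [0.4542, 0.0659, 0.2632]
ee_rot: [0.745, 0.667, 0.001, 0.001]
wrist_force: [2.6, 3.9, 6.8]
gripper_width: 0.154
```

```bash
python3 st.py 453.5 63.8 262 -0.0626
```

```text
t 44.53 pos [454.2  65.9 263.2] jaw -0.1096 tilt xy [0.0026 0.0006] F [2.6 3.9 6.8] T [ 0.74 -0.44  0.94] w 0.154 q [ 0.3   0.2  -0.56  1.97  0.12  1.   -0.43]
delta [-0.7 -2.1 -1.2] yaw [np.float64(0.047)]
```

Call:
servo_tool(
  plan=[
    [0,0,0,0,0,0,-0.4],
    [0,0,0,0,0,0,-0.2],
    [0,0,0,0,0,0,-0.2],
    [0,0,20,0,0,0,-0.2],
    [0,0,30,0,0,0,-0.2],
    [0,5,15,0,0,0.12,-0.2],
    [1.5,24,0,0,0,0.12,-0.2],
    [1.5,24,0,0,0,0.12,-0.2],
  ],
)

```text
time_s: 45.2
position: [0.457, 0.1174, 0.3281]
ee_rot: [0.614, 0.789, 0.0, 0.001]
wrist_force: [-0.0, 0.8, -0.6]
gripper_width: 0.398
```

Call:
servo_tool(
  plan=[
    [1.5,24,0,0,0,0.12,-0.2],
    [1.5,24,0,0,0,0.12,-0.2],
    [1.5,24,0,0,0,0.12,-0.2],
    [1.5,24,0,0,0,0.12,-0.2],
    [1.5,24,0,0,0,0.12,-0.2],
    [2,24,0,0,0,0.12,-0.2],
    [2,24,0,0,0,0.12,-0.2],
    [2,26,0,0,0,0.12,-0.2],
  ],
)

```text
time_s: 45.87
position: [0.4703, 0.3123, 0.3266]
ee_rot: [0.179, 0.984, -0.001, -0.0]
wrist_force: [1.7, -0.9, -0.1]
gripper_width: 0.393
```

Call:
servo_tool(
  plan=[
    [0,0,0,0,0,0.06,-0.2],
    [0,0,0,0,0,0,-0.2],
    [0,0,0,0,0,0,-0.2],
    [0,0,0,0,0,0,-0.2],
    [0,0,0,0,0,0,-0.2],
  ],
)

```text
time_s: 46.28
position: [0.4705, 0.311, 0.3271]
ee_rot: [0.153, 0.988, -0.001, 0.0]
wrist_force: [-0.4, 0.1, -0.2]
gripper_width: 0.401
```

```bash
python3 st.py 470.5 313 262 1.27;python3 - <<'E'
from m import *
s=grab("side");t=grab("top");crop(s,150,40,330,220,3.3,"s33");crop(t,130,190,290,310,5,"t33")
E
```

```text
t 46.28 pos [470.5 311.  327.1] jaw 1.2627 tilt xy [ 0.     -0.0011] F [-0.4  0.1 -0.2] T [0.01 0.02 0.01] w 0.401 q [ 0.01  0.43 -0.84  1.62  0.33  1.24  0.37]
delta [  0.    2.  -65.1] yaw [np.float64(0.0073)]
```

View pics/s33.png

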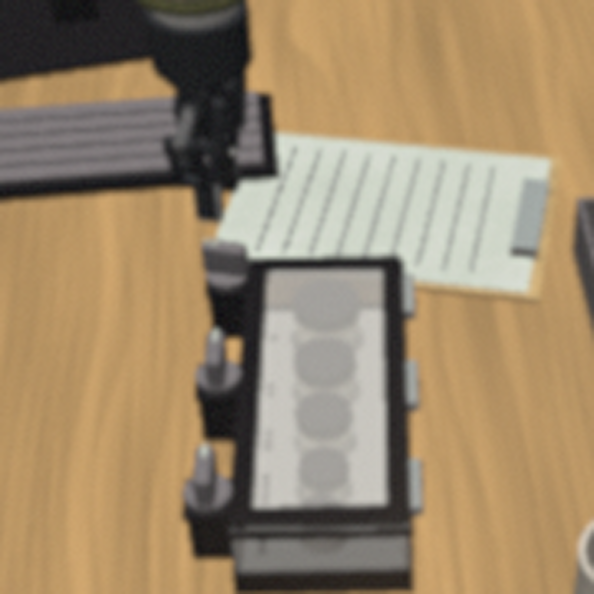

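View pics/t33.png

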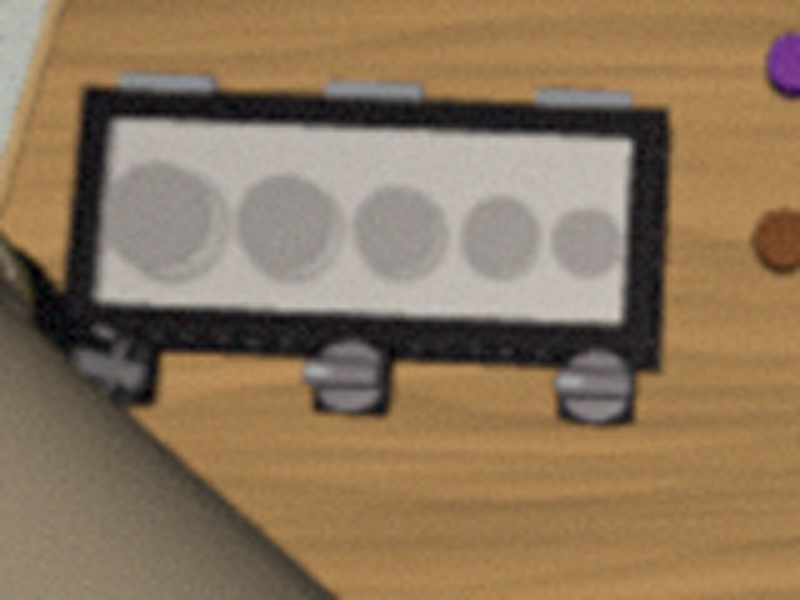

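Centre and right knobs stand along the row (home). Descend on the left one.

Call:
servo_tool(
  plan=[
    [0,1.5,-22,0,0,0,-0.2],
    [0,0,-20,0,0,0,-0.2],
    [0,0,-14,0,0,0,-0.2],
    [0,0,-6,0,0,0,-0.2],
    [0,0,-3,0,0,0,-0.2],
    [0,0,0,0,0,0,-0.2],
    [0,0,0,0,0,0,-0.2],
  ],
)

```text
time_s: 46.97
position: [0.4703, 0.3139, 0.2631]
ee_rot: [0.152, 0.988, 0.0, 0.0]
wrist_force: [0.3, -0.5, 0.4]
gripper_width: 0.396
```

```bash
python3 st.py 470.5 313 262 1.27;python3 - <<'E'
from m import *
s=grab("side");crop(s,150,40,330,220,3.3,"s34")
E
```

```text
t 46.97 pos [470.3 313.9 263.1] jaw 1.2657 tilt xy [0.0009 0.0006] F [ 0.3 -0.5  0.4] T [ 0.03 -0.04  0.02] w 0.396 q [-0.02  0.49 -0.81  1.69  0.39  1.12  0.32]
delta [ 0.2 -0.9 -1.1] yaw [np.float64(0.0043)]
```

View pics/s34.png

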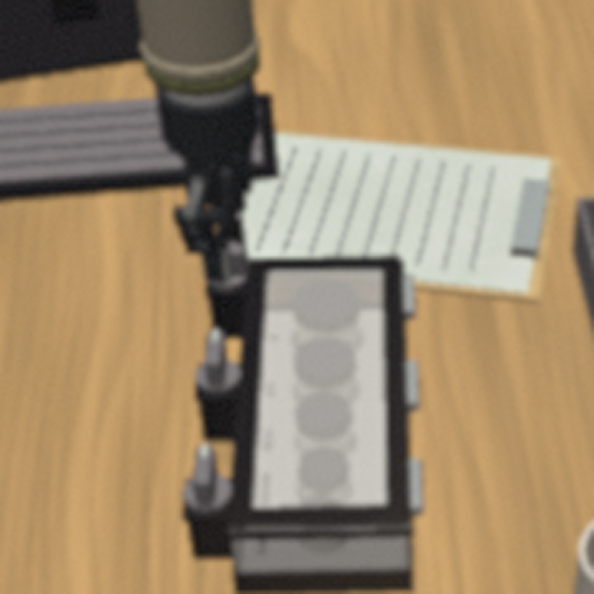

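Call:
servo_tool(
  plan=[
    [0,0,0,0,0,0,-0.5],
    [0,0,0,0,0,0,-0.9],
    [0,0,0,0,0,0,-1],
    [0,0,0,0,0,0,-1],
  ],
)

```text
time_s: 47.35
position: [0.4704, 0.3143, 0.2633]
ee_rot: [0.152, 0.988, 0.001, 0.001]
wrist_force: [-0.8, 0.7, 5.9]
gripper_width: 0.147
```

```bash
python3 st.py 470.5 313 262 -0.0626
```

```text
t 47.35 pos [470.4 314.3 263.3] jaw 1.2662 tilt xy [0.0017 0.0013] F [-0.8  0.7  5.9] T [ 0.21  0.04 -0.06] w 0.147 q [-0.02  0.49 -0.81  1.69  0.39  1.12  0.32]
delta [ 0.1 -1.3 -1.3] yaw [np.float64(-1.3288)]
```

Call:
servo_tool(
  plan=[
    [0,0,0,0,0,-0.07,-1],
    [0,0,0,0,0,-0.11,-1],
    [0,0,0,0,0,-0.11,-1],
    [0,0,0,0,0,-0.11,-1],
    [0,0,0,0,0,-0.11,-1],
    [0,0,0,0,0,-0.11,-1],
    [0,0,0,0,0,-0.11,-1],
    [0,0,0,0,0,-0.06,-1],
  ],
)

```text
time_s: 48.02
position: [0.4703, 0.3143, 0.2632]
ee_rot: [0.523, 0.852, 0.001, 0.0]
wrist_force: [0.6, 1.1, 4.5]
gripper_width: 0.152
```

Call:
servo_tool(
  plan=[
    [0,0,0,0,0,-0.11,-1],
    [0,0,0,0,0,-0.11,-1],
    [0,0,0,0,0,-0.11,-1],
    [0,0,0,0,0,-0.1,-1],
    [0,0,0,0,0,-0.08,-1],
    [0,0,0,0,0,-0.06,-1],
    [0,0,0,0,0,0,-1],
    [0,0,0,0,0,0,-1],
  ],
)

```text
time_s: 48.68
position: [0.4704, 0.3144, 0.2632]
ee_rot: [0.738, 0.674, 0.001, 0.0]
wrist_force: [1.4, 1.2, 5.5]
gripper_width: 0.147
```

```bash
python3 st.py 470.5 313 262 -0.0626
```

```text
t 48.68 pos [470.4 314.4 263.2] jaw -0.0906 tilt xy [0.0022 0.0012] F [1.4 1.2 5.5] T [ 0.3  -0.22  0.79] w 0.147 q [-0.22  0.42 -0.54  1.7   0.24  1.08 -0.92]
delta [ 0.1 -1.4 -1.2] yaw [np.float64(0.028)]
```

Call:
servo_tool(
  plan=[
    [0,0,0,0,0,0,-0.4],
    [0,0,0,0,0,0,-0.2],
    [0,0,0,0,0,0,-0.2],
    [0,0,20,0,0,0,-0.2],
    [0,0,35,0,0,0,-0.2],
    [0,0,40,0,0,0,-0.2],
    [5,-25,10,0,0,0,-0.2],
    [5,-35,0,0,0,0,-0.2],
  ],
)

```text
time_s: 49.35
position: [0.4795, 0.2569, 0.3712]
ee_rot: [0.737, 0.676, 0.003, -0.0]
wrist_force: [-0.2, -1.2, -0.3]
gripper_width: 0.399
```

Call:
servo_tool(
  plan=[
    [5,-37,0,0,0,0,-0.2],
    [5,-37,0,0,0,0,-0.2],
    [5,-37,0,0,0,0,-0.2],
    [5,-37,0,0,0,0,-0.2],
    [5,-37,0,0,0,0,-0.2],
    [5,-37,0,0,0,0,-0.2],
    [5,-37,0,0,0,0,-0.2],
    [5,-37,0,0,0,0,-0.2],
  ],
)

```text
time_s: 50.02
position: [0.5197, -0.0443, 0.3669]
ee_rot: [0.739, 0.673, -0.0, -0.0]
wrist_force: [1.0, 0.3, 0.9]
gripper_width: 0.399
```

Call:
servo_tool(
  plan=[
    [0,-37,0,0,0,0,-0.2],
    [0,-37,0,0,0,0,-0.2],
    [0,-37,0,0,0,0,-0.2],
    [0,-30,0,0,0,0,-0.2],
    [0,0,0,0,0,0,-0.2],
    [0,0,0,0,0,0,-0.2],
    [0,0,0,0,0,0,-0.2],
  ],
)

```text
time_s: 50.6
position: [0.52, -0.1829, 0.3667]
ee_rot: [0.739, 0.673, -0.0, -0.001]
wrist_force: [0.3, 0.8, 0.5]
gripper_width: 0.402
```

```bash
python3 st.py;python3 - <<'E'
from m import *
s=grab("side","s35f");t=grab("top","t35f");crop(s,170,70,350,230,4,"s35");crop(t,130,160,290,280,5,"t35")
E
```

```text
t 50.6 pos [ 520.  -182.9  366.7] jaw -0.0937 tilt xy [-0.001  0.001] F [0.3 0.8 0.5] T [ 0.05 -0.02  0.03] w 0.402 q [ 0.49  0.26 -0.25  1.62  0.07  1.27  0.13]
```

View pics/s35.png

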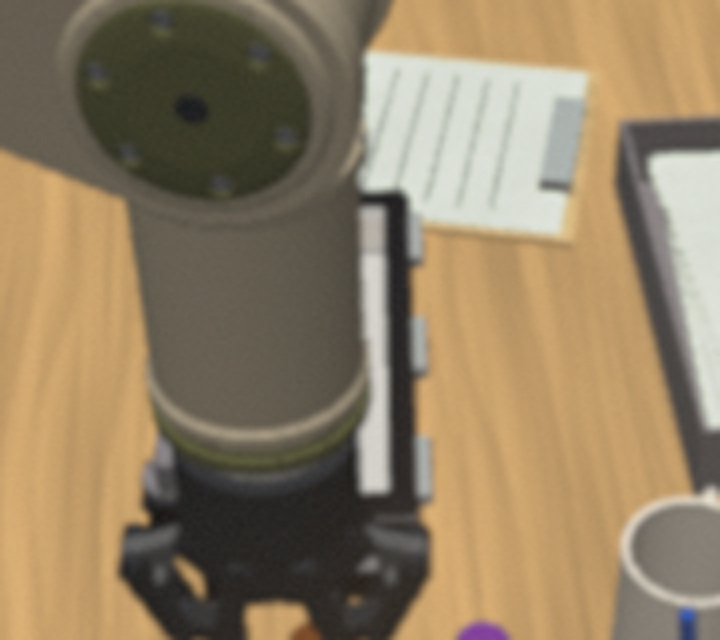

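View pics/t35.png

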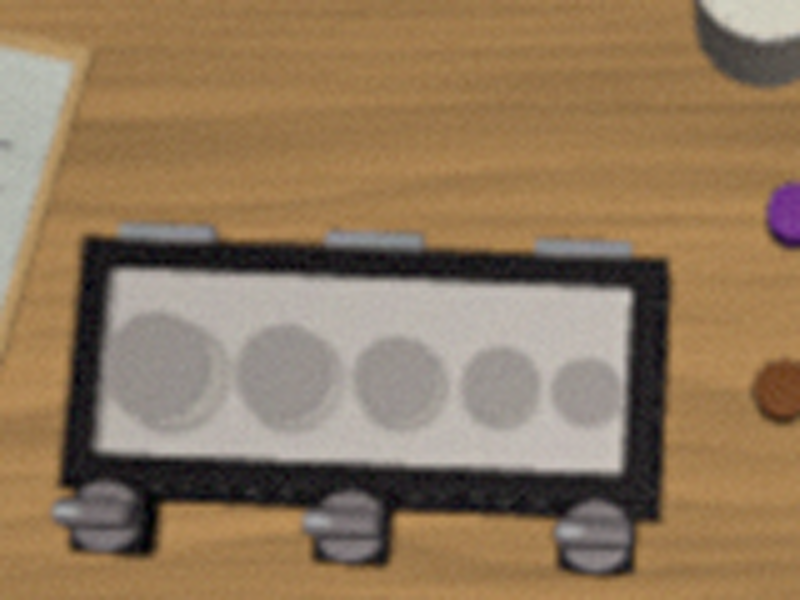

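View pics/s35f.png

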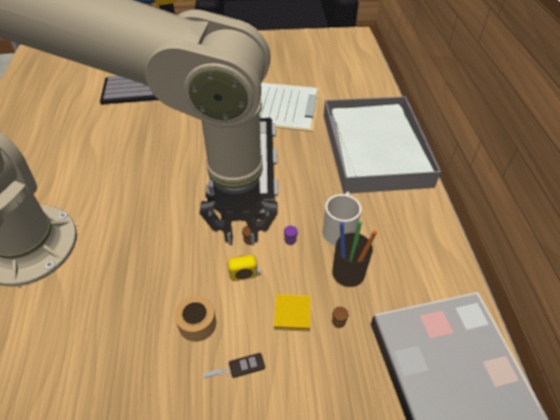

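```bash
python3 -c "
from plant import bot
print(bot.sign_off())"
```

```text
the job is handed in; nothing more can be done
None
```

I packed all five jars in order into pockets 1 to 5. I then pushed the lid shut and turned the centre screw home, followed by the pocket-5 end screw and then the pocket-1 end screw. The job is handed in at about 51 s of the 210 s allowed, and `sign_off` gives no verdict.

**Jars:** the last pictures show all five upright under the clear lid, each in its own pocket. None was knocked aside during the run. Jar 2 rubbed its pocket wall lightly (about 6 N sideways) going in. Its measured position afterwards was within about 2 mm of the pocket centre.

**Lid:** the fingertips stopped at 78.5 mm with a 19 N reaction, which is exactly where the top face of a shut lid should be.

**Screws:** all three grip bars lie along the row. Each screw was turned until it met resistance of 0.45, 0.94 and 0.79 N m (centre, pocket-5 end, pocket-1 end), well above the 0.06 N m friction. I took that as the end stop.

**Other items:** they look unmoved in the final pictures, and the gripper was raised clear of everything.

**Disagreement:** the screws stood about 3–4 mm further along the row than I had worked out from the pictures. I corrected this from the contact forces while gripping.

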